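# Unlock the courier case and move the arrived casts into the UV disinfection unit

## Task

The courier's locked case has arrived with casts from the clinic. Turn the key a quarter turn to its stop, swing the lid up so that it stands open, and set every cast that is in the case upright on the floor of the UV disinfection unit; then slide the unit's flat cover fully shut over them, and close the empty case and lock it again with the key. Leave everything else on the bench where it is.

Things in the scene. Friction and masses are not known exactly. Their poses are not given: they have to be found in the camera images.
- courier_case: aluminium transit case, fixed, 251 mm deep (its x) x 270 wide (y) x 60 high, plus a 10 mm lid plate; origin under its centre, x points away from the robot to the hinge, z up. Walls 8 mm, inner floor 10 mm up; inside 215 x 254 mm, 50 deep (rear wall lined with a 20 mm foam pad 30 high; foam blocks 28 x 28 x 30 in the corners). A keeper 26 wide juts 12 mm in from mid front wall under the rim
- case_lid (a joint): angle of the case's lid: 0 shut, grows as its front edge swings up and back about the hinge on the case's rear top edge; 1.57 upright, stop at 2.0. The hinge is stiff (0.55 N m friction, lid 0.35 kg): the lid stays at any angle. While locked, the latch's cam holds it down (about 0.01 rad of play)
- case_lid_handle (a point): middle of the grip bar of the lid's pull handle: round bar, 10 mm diameter, 66 mm long along the case's y, centre 45 mm off the lid's top face, a post at each end; with the lid shut it is 14 mm behind the case's front face, 85 mm to the right (-y) of the middle. Turns with the lid: 237 mm from the hinge line along the lid, 55 mm off it
- case_lid_hinge (a point): middle of the lid's hinge line (axis along the case's y), 60 mm above the bench at the case's rear edge. Its z axis is the lid's outward normal.
- case_key (a joint): turn of the key in the lid's cam latch: 0 locked (bow pointing front to back), grows clockwise seen from above the lid, stop at 1.57 (unlocked, bow across). Friction 0.06 N m: it stays where it is left. The cam clears the keeper from about 1.3 rad on
- key_grip (a point): grip point of the key, on its turning axis, 28 mm above the lid's top face, 32 mm behind the lid's front edge, mid-width. The bow is a black moulded block 30 mm wide (this point's x), 10 mm thick (its y), from 15 to 42 mm above the lid; pinch it across the 10 mm. The key stays in the lock
- uv_unit: UV disinfection unit, white, fixed: an open steel-lined compartment nearest the robot, a flat lamp housing behind it; 440 mm deep x 230 wide x 45 high, cover rails along both sides up to 57 mm high. Origin on the bench under the centre of the compartment; x points away from the robot, z up. Compartment 210 x 210 mm inside, walls 10 mm
- uv_floor (a point): centre of the compartment's floor, 8 mm above the bench, axes as those of the unit; the compartment's walls end 37 mm above it
- uv_cover (a joint): position of the unit's flat steel cover (5 mm plate, 230 mm deep, underside 46 mm above the bench, in rails): 0 fully shut over the compartment, grows as it slides straight back (the unit's +x) over the housing, stop at 0.210 fully open. About 2 N of friction; it stays where it is left.
- uv_cover_handle (a point): middle of the grip bar of the cover's handle: round bar of 10 mm diameter, 90 mm long along the unit's y, its centre 36 mm above the cover's top (87 mm above the bench), 24 mm behind the cover's front edge, on two posts at its ends. Moves with the cover.
- cast_tan: plaster dental cast, tan, 54x69x28 mm (its x, y, z), origin at the centre of its underside, z up: a flat base about 11 mm high over the full outline, with the row of teeth above it set 10 mm in from the -x side. Pinch it low across its x, fingertips 2 to 3 mm off the floor. It may be absent; those present stand in the case, loose, about 0.05 kg.
- cast_bench: plaster dental cast, ochre, 51x67x28 mm (its x, y, z), origin at the centre of its underside, z up: a flat base about 11 mm high over the full outline, with the row of teeth above it set 10 mm in from the -x side. Pinch it low across its x, fingertips 2 to 3 mm off the floor. It may be absent; those present stand in the case, loose, about 0.05 kg.
- cast_bench2: plaster dental cast, pink, 51x65x28 mm (its x, y, z), origin at the centre of its underside, z up: a flat base about 11 mm high over the full outline, with the row of teeth above it set 10 mm in from the -x side. Pinch it low across its x, fingertips 2 to 3 mm off the floor. It may be absent; those present stand in the case, loose, about 0.05 kg.
- cast_work: plaster dental cast, ochre, 52x67x26 mm (its x, y, z), origin at the centre of its underside, z up: a flat base about 11 mm high over the full outline, with the row of teeth above it set 10 mm in from the -x side. Pinch it low across its x, fingertips 2 to 3 mm off the floor. It may be absent; those present stand in the case, loose, about 0.05 kg.
- jar_a3: powder jar 36 mm across, 43 mm high, loose on the bench, origin at the centre of its underside; not part of the job, leave it alone
- jar_bench: powder jar 36 mm across, 43 mm high, loose on the bench, origin at the centre of its underside; not part of the job, leave it alone
- jar_d2: powder jar 36 mm across, 43 mm high, loose on the bench, origin at the centre of its underside; not part of the job, leave it alone
- jar_op: powder jar 36 mm across, 43 mm high, loose on the bench, origin at the centre of its underside; not part of the job, leave it alone
- dropper_bottle: small dropper bottle 26 mm across, 56 mm high, loose on the bench, origin at the centre of its underside; not part of the job, leave it alone
- brush_white: fine white brush 155 mm long (its y), 8 mm thick, lying on the bench along the right side of the case, origin mid-length; not part of the job, leave it alone

How it is judged:
On the way, in this order (a step that is already met when the one before it is completed fails the run):
1. the key is turned a quarter turn to its stop (at least 1.4 rad) (value of joint case_key above 1.4 rad), for 0.2 s.
2. the lid of the case is swung up until it stands open (upright or nearly, at least 1.35 rad) (value of joint case_lid above 1.35 rad), for 0.2 s.
3. every cast stands upright on the floor of the UV unit's compartment (x of cast_tan in the frame of uv_floor between -0.1 and 0.1 m and y of cast_tan in the frame of uv_floor between -0.1 and 0.1 m and z of each of cast_tan, cast_bench, cast_bench2, cast_work in the frame of uv_floor below 0.008 m and angle between each of cast_tan, cast_bench, cast_bench2, cast_work's own z axis and vertical below 0.2 rad and x of cast_bench in the frame of uv_floor between -0.1 and 0.1 m and y of cast_bench in the frame of uv_floor between -0.1 and 0.1 m and x of cast_bench2 in the frame of uv_floor between -0.1 and 0.1 m and y of cast_bench2 in the frame of uv_floor between -0.1 and 0.1 m and x of cast_work in the frame of uv_floor between -0.1 and 0.1 m and y of cast_work in the frame of uv_floor between -0.1 and 0.1 m), for 0.2 s.
At the end, for the whole second after the job is handed in: every cast that came in the case stands upright (within 0.2 rad) on the floor of the UV unit's compartment, the unit's cover is fully shut (within 8 mm), the case's lid is shut (within 0.04 rad) and the key is turned back to locked (within 0.17 rad) (all of step 3 and value of joint uv_cover below 0.008 m and value of joint case_lid below 0.04 rad and value of joint case_key below 0.17 rad); the robot touches nothing.
It fails at once if another thing on the bench is pushed aside (more than 30 mm) (distance of any of jar_a3, jar_bench, jar_d2, jar_op, dropper_bottle, brush_white from where it was at the start of the episode above 0.03 m).
Of cast_tan, cast_bench, cast_bench2, cast_work only 2 to 3 are there at a start; the rules pass over those that are not, and their reading is None.
At some moment in a run one of cast_tan, cast_bench, cast_bench2, cast_work may be knocked a few centimetres aside while the robot is not near it.
Once in a run the grip may slacken for a moment while it holds something.
It also fails if it takes over 210 s, if anything falls off the work surface, if the arm or the gripper's body presses on something with over 40 N, if the wrist force passes 120 N, or if a joint passes its speed limit or range.

## Robot

A 7-joint arm with a two-finger parallel gripper is mounted at the origin on a cart in front of the work surface, level with it; the furniture and walls round the work are solid. World frame = base frame: x ahead of the robot, y to its left, z up, the work surface at z = 0. Lengths are in m, angles in rad, forces in N, time in s.
With the tool pointing down it reaches from about 0.4 to 0.9 m from the base axis. Payload 5.6 kg.
Tool frame: the origin (TCP) lies at the very end of the fingers, on their centre line; the grasp point (between the pads) lies 19 mm behind it (arm.tcp_to_grasp is the distance from the TCP to the grasp point, in m); z points along the fingers, y is the line along which they close (so a half turn about z gives the same grasp; the last joint's range is limited). The gripper opens to 92 mm and grips with 3 to 60 N. Pads are 20 mm wide; open, the fingers measure 128 mm over their backs; the gripper's body (75 mm by 189 mm) begins 69 mm behind the grasp point.
Start: joints at [-1.283, 0.468, -0.012, 1.603, 0.006, 1.071, -0.056], TCP at [0.211, 0.615, 0.215] pointing down, gripper open.
Joint ranges: [-2.53, 2.53], [-0.31, 2.02], [-1.57, 1.55], [0.28, 2.44], [-1.29, 4.43], [0.15, 1.84], [-2.92, 2.92]. Speed limits (rad/s): [2.57, 2.57, 3.14, 3.14, 3.14, 3.14, 3.14].

## Interface

Orientations are given as a unit quaternion [w, x, y, z].
In Python, from rig import arm, grab_frame, get_calibration, sign_off, recognise, cut_out gives the robot as it stands.
- The arm moves only by the tool move_arm, never from a script. Its argument "steps" is a list of rows, each a list of 3 entries, a list of its own where there are three numbers: the shift along the tool's x, y, z in m, then the turn about the tool's z in degrees, then the opening, from 0 (shut) to 1 (fully open). In form: [[[tx, ty, tz], twist, hand], ...]. A call has exactly 10 rows; each row is the pose to reach, as a shift and turn from the pose commanded when the call began, along the tool's axes at that moment; what a row does not reach only later rows make up. A row lasts 1/12 s, in which the tool goes at most 41.7 mm and 7.16 degrees, less where a joint would pass 70% of its speed; a pose out of reach is approached as far as the arm can. A call with a gripper value outside its range is refused whole. The fingers move at their own pace and stop on an object; "newtons" is the grip in N (left out, the last holds). Time passes only in rows, so rows that repeat a pose let the fingers close, or fill a call up. It gives the time, the measured TCP pose, the force, the opening and the grip force at its end, in the units of the state.
- arm.observe(): the state, without advancing time (a new reading comes with each control period).
- grab_frame(name): name is "side" or "top"; returns the picture (480x640x3 uint8, red, green, blue); there is no depth.
- get_calibration(name): a dict with "vfov" (degrees; the focal length in pixels is half the picture's height over the tangent of half this angle, whatever the lens; pixels are square), "cx", "cy" (the principal point, pixels), "xyz" and "attitude" of the camera in the world. Camera axes: x right, y down, z forward; pixel columns grow to the right and rows downward; lengths in m; the calibration is good to about 2 mm. A picture is of the moment at which its call begins. get_calibration takes no time and is no camera call.
- sign_off(): hands the job in; it is judged then, once.
Trained networks look in the newest picture that a camera, given by its name, has taken for a name from the list of things; names that differ only in an ending like _2 or _b are one class to them, and where a whole thing is asked for, a point or a joint stands for the part that bears it (a point fixed in the world has none). Each returns a list of dicts, best first, with "score" (0 to 1); they miss things now and then, are a little off and sometimes report something else, mostly with a low value. They report only what shows in the picture. A call takes as long as a camera call.
- recognise(camera, query): "at" ([x, y, z] in m, in world coordinates, good to about 4 mm: the middle of the surface that is visible of it).
- cut_out(camera, query): "mask" (480x640 bool, what is visible of it).
The state is a dict: "t": time; "q": joint angles; "dq": joint speeds; "tau": joint torques, N m; "tool_pos": TCP position; "ee_rot": TCP orientation; "ft_force": force on the tool from outside, world axes, zero at the start; "ft_torque": the same for the moment, N m; "opening": finger opening in m; "gripper_force": force on a finger pad.
Only numpy, scipy, OpenCV 4.12 (cv2) and the standard library are available. Lean on these libraries where they do the work, as an engineer would, in place of code of your own. Each camera call takes 0.05 s, during which the arm holds its last target. There are 200 camera calls.

## Working session

There is one attempt and no reset: what is moved stays moved. The work goes in short steps, Python scripts to look and compute and a tool call to move; the robot and the scene stay as the last step left them, time stands still between calls to the robot, and variables do not carry over. Pictures are saved under pics/ and viewed, at most 14 in all, crops included, and the job is handed in when it is done.

Besides the shell and the picture viewer there is one more tool, called as a command line: name --argument value ..., lists and objects as JSON in quotes. move_arm: Moves the arm, as the interface text tells. Its arguments: {"type":"object","properties":{"steps":{"type":"array"},"newtons":{"type":"number"}},"required":["steps"]}

```bash
mkdir -p pics; ls
python3 - <<'E'
from rig import *
import cv2,numpy as np
s=arm.observe(); print({k:np.round(v,3) for k,v in s.items()})
for c in("side","top"):
    print(c,get_calibration(c)); cv2.imwrite(f"pics/{c}0.png",grab_frame(c)[:,:,::-1])
    for n in["courier_case","case_lid_handle","key_grip","uv_unit","uv_cover_handle","cast_tan","jar_a3","dropper_bottle","brush_white"]:
        print(c,n,[(np.round(d["at"],3),round(d["score"],2)) for d in recognise(c,n)][:5])
E
```

```text
pics
{'t': np.float64(0.0), 'q': array([-1.283,  0.468, -0.012,  1.604,  0.006,  1.071, -0.056]), 'dq': array([-0.001,  0.001,  0.   ,  0.002,  0.002,  0.   ,  0.001]), 'tau': array([-1.0000e-03, -5.2057e+01, -1.3000e-02, -2.4376e+01, -5.7000e-02,
        1.7000e-02,  0.0000e+00]), 'tool_pos': array([0.211, 0.614, 0.214]), 'ee_rot': array([-0.   ,  0.165,  0.986, -0.001]), 'ft_force': array([-0.559, -0.689,  0.011]), 'ft_torque': array([-0.008,  0.018,  0.004]), 'gripper_force': np.float64(0.0), 'opening': np.float64(0.092)}
side {'vfov': 46.952672020532795, 'cx': 314.9910552743702, 'cy': 249.88090605520713, 'xyz': array([0.02468867, 1.13714662, 0.92480583]), 'attitude': array([ 0.1019107 , -0.20016518,  0.85896619, -0.46013607])}
side courier_case [(array([0.559, 0.224, 0.072]), 0.92)]
side case_lid_handle [(array([0.566, 0.194, 0.074]), 0.69)]
side key_grip [(array([0.468, 0.159, 0.1  ]), 0.64)]
side uv_unit [(array([ 0.721, -0.208,  0.046]), 0.81)]
side uv_cover_handle [(array([ 0.661, -0.252,  0.053]), 0.72), (array([0.47 , 0.156, 0.099]), 0.6)]
side cast_tan []
side jar_a3 [(arr
[... 246 characters left out ...]
.711324  , -0.70112146,  0.04285917])}
top courier_case [(array([0.557, 0.147, 0.069]), 0.86)]
top case_lid_handle [(array([0.556, 0.153, 0.075]), 0.96), (array([0.467, 0.151, 0.113]), 0.23)]
top key_grip [(array([0.465, 0.151, 0.111]), 0.56)]
top uv_unit [(array([ 0.599, -0.253,  0.05 ]), 0.75)]
top uv_cover_handle [(array([ 0.581, -0.254,  0.05 ]), 0.91), (array([0.496, 0.46 , 0.045]), 0.4), (array([ 0.759, -0.006,  0.042]), 0.27)]
top cast_tan [(array([0.53 , 0.002, 0.007]), 0.39), (array([ 0.585, -0.254,  0.051]), 0.21)]
top jar_a3 [(array([0.48 , 0.402, 0.042]), 0.52), (array([ 0.597, -0.251,  0.051]), 0.2)]
top dropper_bottle [(array([ 0.496, -0.446,  0.028]), 0.57)]
top brush_white []
```

View pics/top0.png

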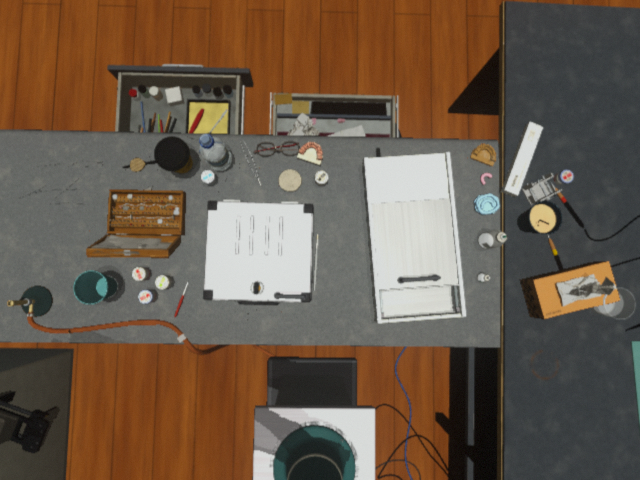

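View pics/side0.png

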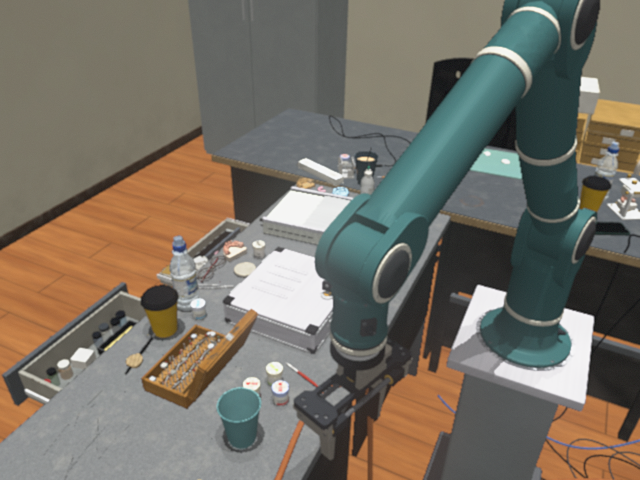

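The top view shows the shut case (cols 205–313, rows 202–302) with the key at (257,287) and the lid handle at (291,296). The UV unit (cols 365–465, rows 153–322) has its cover mostly shut, with its handle at (418,278). The side view agrees; the arm covers part of the unit.

```bash
cat > h.py <<'E'
from rig import *
import cv2,numpy as np
from scipy.spatial.transform import Rotation as R
def cal(c):
    k=get_calibration(c);f=240/np.tan(np.radians(k["vfov"]/2));q=k["attitude"]
    return k,f,R.from_quat([q[1],q[2],q[3],q[0]]).as_matrix()
def w(c,u,v,z):
    k,f,M=cal(c);d=M@np.array([(u-k["cx"])/f,(v-k["cy"])/f,1]);p=k["xyz"];return p+d*(z-p[2])/d[2]
def px(c,P):
    k,f,M=cal(c);d=M.T@(np.array(P)-k["xyz"]);return np.array([k["cx"]+f*d[0]/d[2],k["cy"]+f*d[1]/d[2]])
def crop(c,im,u0,v0,u1,v1,name):
    a=im[v0:v1,u0:u1,::-1];s=min(800/(u1-u0),600/(v1-v0));cv2.imwrite(f"pics/{name}.png",cv2.resize(a,None,fx=s,fy=s,interpolation=cv2.INTER_CUBIC));print("scale",s)
def st():
    s=arm.observe();q=s["ee_rot"];M=R.from_quat([q[1],q[2],q[3],q[0]]).as_matrix();return s,M
E
python3 - <<'E'
from h import *
im=grab_frame("top"); crop("top",im,190,140,470,350,"topc")
for n,z in(("courier_case",.07),("uv_unit",.05),("case_lid_handle",.07)):
    r=cut_out("top",n)
    for d in r[:1]:
        m=d["mask"].astype(np.uint8);b=cv2.minAreaRect(cv2.findNonZero(m));print(n,d["score"],m.sum(),b)
        P=np.array([w("top",*p,z)[:2] for p in cv2.boxPoints(b)]);print(P.round(3).tolist(),P.mean(0).round(4),np.linalg.norm(np.diff(P,axis=0),axis=1).round(3))
E
```

```text
scale 2.857142857142857
courier_case 0.96 10717 ((258.2218322753906, 251.6759033203125), (107.15701293945312, 104.49266052246094), 2.385944366455078)
[[0.427, 0.289], [0.694, 0.287], [0.687, 0.01], [0.419, 0.017]] [0.5567 0.1509] [0.268 0.277 0.269]
uv_unit 0.85 15055 ((412.4031982421875, 232.59622192382812), (176.55010986328125, 91.78787994384766), 84.98689270019531)
[[0.836, -0.108], [0.863, -0.355], [0.395, -0.39], [0.372, -0.151]] [ 0.6168 -0.2511] [0.248 0.469 0.24 ]
case_lid_handle 0.63 204 ((163.0, 281.5), (13.0, 16.0), 90.0)
[[0.492, 0.411], [0.493, 0.371], [0.46, 0.369], [0.459, 0.409]] [0.4761 0.3901] [0.04  0.033 0.04 ]
```

View pics/topc.png

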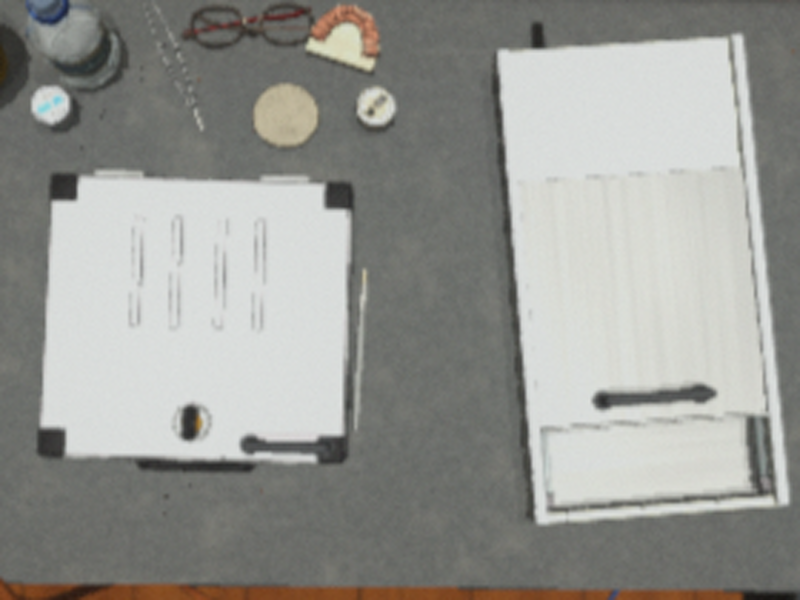

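The crop shows the lid corners at (53,175), (352,184), (40,455) and (346,462), the key at (190,422) and the lid handle from (250,444) to (327,447). The cover handle runs from (602,400) to (708,393), so the cover is only part open. The unit's front corners are (538,523) and (788,503).

Run:
```python
from h import *
def c(x,y,z): return w("top",190+x/2.8571,140+y/2.8571,z)[:2]
L=np.array([c(*p,.07) for p in((53,175),(352,184),(346,462),(40,455))]);print("lid",L.round(4).tolist(),np.linalg.norm(np.roll(L,-1,0)-L,axis=1).round(3),L.mean(0))
H=[c(x,y,.115) for x,y in((250,444),(327,447))];print("h",H,np.linalg.norm(H[0]-H[1]))
print("key",c(190,422,.112))
U=[c(602,400,.087),c(708,393,.087)];print("uh",U,np.linalg.norm(U[0]-U[1]),(U[0]+U[1])/2)
F=[c(538,523,.045),c(788,503,.045),c(743,36,.05),c(498,50,.05)];print("uv",np.array(F).round(4).tolist(),np.linalg.norm(F[0]-F[1]),np.linalg.norm(F[1]-F[2]))
# model fit of the unit: compartment centre
for nm,(a,b) in {"case":(L[3],L[2]),"caser":(L[0],L[1]),"uvf":(F[0],F[1]),"uvb":(F[3],F[2])}.items():
    d=a-b;print(nm,"yaw(y axis)",np.degrees(np.arctan2(-d[0],d[1])))
for nm,(a,b) in {"casel":(L[3],L[0]),"caser":(L[2],L[1]),"uvl":(F[0],F[3]),"uvr":(F[1],F[2])}.items():
    d=b-a;print(nm,"yaw(x)",np.degrees(np.arctan2(d[1],d[0])))
```

```text
lid [[0.6838, 0.2825], [0.6802, 0.012], [0.4298, 0.0137], [0.4327, 0.2851]] [0.27  0.25  0.271 0.251] [0.55664066 0.14832959]
h [array([0.44625658, 0.09676068]), array([0.44451026, 0.03066702])] 0.06611673201127634
key [0.46430383 0.1488904 ]
uh [array([ 0.48782662, -0.21237925]), array([ 0.49526673, -0.3071272 ])] 0.09503962323278765 [ 0.49154668 -0.25975322]
uv [[0.3758, -0.1618], [0.3963, -0.3912], [0.8304, -0.3539], [0.8123, -0.1229]] 0.23035007988185768 0.43568475548052715
case yaw(y axis) -0.6144451218643789
caser yaw(y axis) -0.7506641177651756
uvf yaw(y axis) 5.11295786420744
uvb yaw(y axis) 4.4667044821651745
casel yaw(x) -0.5998715589563286
caser yaw(x) -0.39399496779950943
uvl yaw(x) 5.095768691440143
uvr yaw(x) 4.916046430854979
```

```bash
cat >> h.py <<'E'
def go(P,yaw=None):
    """tool-frame shift and twist to reach world P with tool y at world angle yaw (deg)"""
    s,M=st();y=np.degrees(np.arctan2(M[1,1],M[0,1]));d=M.T@(np.array(P)-s["tool_pos"])
    t=None if yaw is None else (y-yaw+180)%360-180
    print("t",round(float(s["t"]),2),"pos",s["tool_pos"].round(4),"yaw",y.round(2),"tilt",M[:,2].round(3),"q7",s["q"][6].round(2),"open",round(float(s["opening"]),4),"F",s["ft_force"].round(1),"gf",round(float(s["gripper_force"]),1),"-> shift",d.round(4),"twist",None if t is None else round(t,2))
E
python3 -c "
from h import *
go([.4632,.1487,.16],89.4+1.2)"
```

```text
t 1.2 pos [0.2112 0.6148 0.2146] yaw 71.04 tilt [ 0.  0. -1.] q7 -0.06 open 0.0918 F [0.4 0.1 0.5] gf 0.0 -> shift [-0.3898 -0.3589  0.0546] twist -19.56
```

move_arm --steps '[[[-0.02,-0.02,0],-3,0.4],[[-0.045,-0.042,0],-6,0.4],[[-0.073,-0.067,0],-9,0.4],[[-0.101,-0.093,0],-12,0.4],[[-0.129,-0.119,0],-15,0.4],[[-0.157,-0.145,0],-18.4,0.4],[[-0.185,-0.17,0],-18.4,0.4],[[-0.213,-0.196,0],-18.4,0.4],[[-0.241,-0.222,0],-18.4,0.4],[[-0.269,-0.248,0],-18.4,0.4]]' --newtons 25

```text
t: 2.03
tool_pos: [0.3857, 0.2911, 0.2149]
ee_rot: [0.0, 0.005, 1.0, 0.0]
ft_force: [0.9, 0.2, -0.3]
opening: 0.0367
gripper_force: 0.0
```

```bash
python3 -c "
from h import *
go([.4632,.1487,.16],89.4)"
```

```text
t 2.03 pos [0.3857 0.2911 0.2149] yaw 89.45 tilt [ 0.001  0.001 -1.   ] q7 0.86 open 0.0367 F [ 0.9  0.2 -0.3] gf 0.0 -> shift [-0.0789 -0.1417  0.0549] twist 0.05
```

move_arm --steps '[[[-0.012,-0.02,0],0,0.4],[[-0.026,-0.045,0],0,0.4],[[-0.04,-0.072,0],0,0.4],[[-0.055,-0.1,0.01],0,0.4],[[-0.068,-0.124,0.03],0,0.4],[[-0.076,-0.137,0.045],0,0.4],[[-0.079,-0.142,0.055],0,0.4],[[-0.079,-0.142,0.055],0,0.4],[[-0.079,-0.142,0.055],0,0.4],[[-0.079,-0.142,0.055],0,0.4]]'

```text
t: 2.87
tool_pos: [0.4626, 0.1517, 0.1602]
ee_rot: [0.0, 0.004, 1.0, 0.0]
ft_force: [-0.3, 0.1, 1.0]
opening: 0.0366
gripper_force: 0.0
```

```bash
python3 -c "
from h import *
im=grab_frame('side');crop('side',im,210,200,370,320,'s1')
for c in('side','top'):
  grab_frame(c)
  for n in('key_grip','case_key','case_lid_handle'): print(c,n,[(d['at'].round(3),round(d['score'],2)) for d in recognise(c,n)])
print(px('side',[.4632,.1487,.112]),px('side',st()[0]['tool_pos']))
go([.4632,.1487,.08],89.4)"
```

```text
scale 5.0
side key_grip []
side case_key []Traceback (most recent call last):
  File "<string>", line 6, in <module>
    for n in('key_grip','case_key','case_lid_handle'): print(c,n,[(d['at'].round(3),round(d['score'],2)) for d in recognise(c,n)])
                                                                   ^^^^^^^^^^^^^
AttributeError: 'list' object has no attribute 'round'. Did you mean: 'count'?
```

View pics/s1.png

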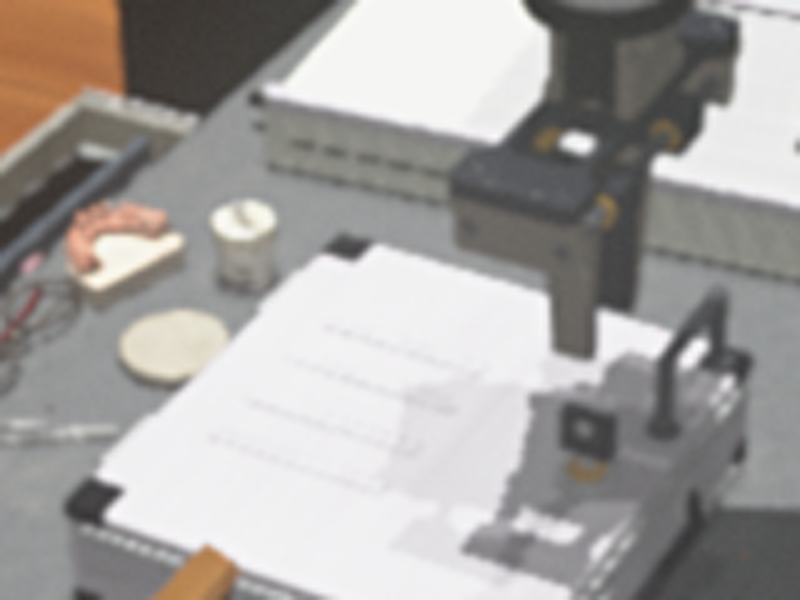

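The side crop shows the bow centred at about (588,430), which is pixel (327.6,286). The fingers hang open above it, and the lid handle is at (690,360).

```bash
python3 -c "
from h import *
print(px('side',[.4632,.1487,.098]),w('side',327.6,286,.098))
go([.4632,.1487,.08],89.4)"
```

```text
[327.51746057 285.26376666] [0.46177092 0.15130074 0.098     ]
t 3.12 pos [0.4627 0.151  0.1602] yaw 89.52 tilt [ 0.001  0.001 -1.   ] q7 1.24 open 0.0366 F [ 0.  -0.6 -0. ] gf 0.0 -> shift [-0.0005 -0.0023  0.0802] twist 0.12
```

move_arm --steps '[[[0,-0.001,0.012],0,0.4],[[0,-0.001,0.03],0,0.4],[[0,-0.001,0.05],0,0.4],[[0,-0.001,0.066],0,0.4],[[0,-0.001,0.076],0,0.4],[[0,-0.001,0.079],0,0.4],[[0,-0.001,0.079],0,0.0],[[0,-0.001,0.079],0,0.0],[[0,-0.001,0.079],0,0.0],[[0,-0.001,0.079],0,0.0]]' --newtons 25

```text
t: 3.95
tool_pos: [0.4634, 0.1517, 0.0816]
ee_rot: [0.001, 0.005, 1.0, 0.002]
ft_force: [1.0, 12.4, -5.3]
opening: 0.0121
gripper_force: 6.3
```

```bash
python3 -c "
from h import *
go([.4632,.1487,.08],89.4)"
```

```text
t 3.95 pos [0.4634 0.1517 0.0816] yaw 89.45 tilt [ 0.003  0.004 -1.   ] q7 1.27 open 0.0121 F [ 1.  12.4 -5.3] gf 6.3 -> shift [ 0.0002 -0.003   0.0016] twist 0.05
```

move_arm --steps '[[[0,0.002,0],0,0],[[0,0.002,0],0,0],[[0,0.002,0],0,0],[[0,0.002,0],6,0],[[0,0.002,0],12,0],[[0,0.002,0],18,0],[[0,0.002,0],24,0],[[0,0.002,0],30,0],[[0,0.002,0],36,0],[[0,0.002,0],36,0]]' --newtons 25

```text
t: 4.78
tool_pos: [0.4635, 0.1534, 0.0815]
ee_rot: [0.001, 0.315, 0.949, 0.002]
ft_force: [0.9, 7.7, 0.5]
opening: 0.0099
gripper_force: 25.0
```

```bash
python3 -c "
from h import *
go([.4632,.1487,.08],0.6)"
```

```text
t 4.78 pos [0.4635 0.1534 0.0815] yaw 53.27 tilt [ 0.003  0.003 -1.   ] q7 0.73 open 0.0099 F [0.9 7.7 0.5] gf 25.0 -> shift [-0.0026 -0.004   0.0015] twist 52.67
```

move_arm --steps '[[[0.001,0.001,0],6,0],[[0.001,0.001,0],12,0],[[0.001,0.001,0],18,0],[[0.001,0.001,0],24,0],[[0.001,0.001,0],30,0],[[0.001,0.001,0],36,0],[[0.001,0.001,0],42,0],[[0.001,0.001,0],48,0],[[0.001,0.001,0],54,0],[[0.001,0.001,0],55,0]]'

```text
t: 5.62
tool_pos: [0.4642, 0.1539, 0.0815]
ee_rot: [0.001, 0.718, 0.696, 0.002]
ft_force: [2.9, 4.1, -0.9]
opening: 0.0094
gripper_force: 25.1
```

```bash
python3 -c "
from h import *
go([.4632,.1487,.08],-0.6);print(st()[0]['ft_torque'])"
```

```text
t 5.62 pos [0.4642 0.1539 0.0815] yaw -1.71 tilt [ 0.004  0.002 -1.   ] q7 -0.08 open 0.0094 F [ 2.9  4.1 -0.9] gf 25.1 -> shift [-0.0052 -0.0008  0.0015] twist -1.11
[ 0.83841148 -0.53993249  0.30786894]
```

move_arm --steps '[[[0,0,0],0,0],[[0,0,0],-1,0.35],[[0,0,0],-1,0.35],[[0,0,0],-1,0.35],[[0,0,-0.02],-1,0.35],[[0,0,-0.05],-1,0.35],[[0,0,-0.07],-1,0.35],[[-0.02,-0.005,-0.075],-1,0.35],[[-0.05,-0.012,-0.075],-1,0.35],[[-0.075,-0.019,-0.075],-1,0.35]]'

```text
t: 6.45
tool_pos: [0.4411, 0.0766, 0.1561]
ee_rot: [0.0, 0.71, 0.704, 0.0]
ft_force: [0.3, -0.6, 0.7]
opening: 0.0321
gripper_force: 0.0
```

move_arm --steps '[[[-0.012,0,0],0,0.35],[[-0.012,0,0],0,0.35],[[-0.012,0,0],0,0.35],[[-0.012,0,0],0,0.35],[[-0.012,0,0],0,0.35],[[-0.012,0,0],0,0.35],[[-0.012,0,0],0,0.35],[[-0.012,0,0],0,0.35],[[-0.012,0,0],0,0.35],[[-0.012,0,0],0,0.35]]'

```text
t: 7.28
tool_pos: [0.4413, 0.0661, 0.1555]
ee_rot: [0.0, 0.71, 0.704, -0.0]
ft_force: [0.3, 0.1, -0.2]
opening: 0.0323
gripper_force: 0.0
```

```bash
python3 -c "
from h import *
go([.445,.065,.096],-.6)
im=grab_frame('side');crop('side',im,270,200,430,320,'s2')"
```

```text
t 7.28 pos [0.4413 0.0661 0.1555] yaw -0.54 tilt [-0. -0. -1.] q7 -0.03 open 0.0323 F [ 0.3  0.1 -0.2] gf 0.0 -> shift [-0.0011  0.0038  0.0595] twist 0.06
scale 5.0
```

View pics/s2.png

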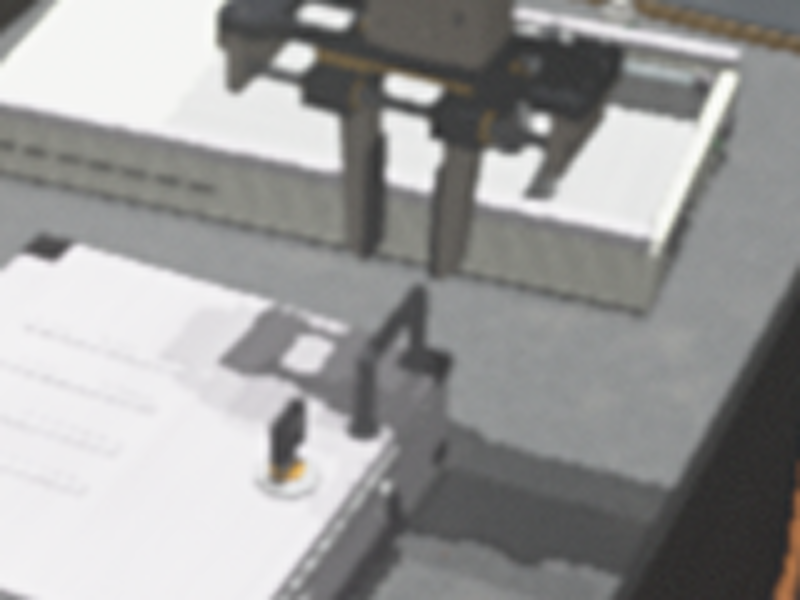

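Side crop: the bow now lies across at (290,440), and the fingers are over the handle bar, whose ends are (365,360) and (420,290). The key has turned, so I go down and grip the bar.

move_arm --steps '[[[-0.001,0.004,0.01],0,0.35],[[-0.001,0.004,0.025],0,0.35],[[-0.001,0.004,0.042],0,0.35],[[-0.001,0.004,0.054],0,0.35],[[-0.001,0.004,0.059],0,0.35],[[-0.001,0.004,0.059],0,0.35],[[-0.001,0.004,0.059],0,0.0],[[-0.001,0.004,0.059],0,0.0],[[-0.001,0.004,0.059],0,0.0],[[-0.001,0.004,0.059],0,0.0]]' --newtons 20

```text
t: 8.17
tool_pos: [0.445, 0.0652, 0.0972]
ee_rot: [-0.0, 0.71, 0.704, 0.0]
ft_force: [-0.2, -0.7, 5.4]
opening: 0.0093
gripper_force: 20.0
```

```bash
python3 -c "
from h import *
go([.445,.065,.096],-.6)
f=lambda a:np.array([237*(1-np.cos(a))+55*np.sin(a),237*np.sin(a)+55*np.cos(a)-55])
for n,(a,b) in enumerate([(0,34),(34,72),(72,108)]):
  print([(f(np.radians(x))-f(np.radians(a))).round(0).astype(int).tolist() for x in np.linspace(a,b,11)[1:]])"
```

```text
t 8.17 pos [0.445  0.0652 0.0972] yaw -0.55 tilt [-0.     0.001 -1.   ] q7 0.09 open 0.0093 F [-0.2 -0.7  5.4] gf 20.0 -> shift [-0.0002 -0.      0.0012] twist 0.05
[[4, 14], [8, 28], [13, 41], [20, 54], [26, 67], [34, 79], [42, 91], [51, 102], [61, 113], [71, 123]]
[[12, 11], [25, 20], [38, 29], [53, 37], [67, 44], [82, 50], [97, 55], [113, 59], [129, 62], [145, 64]]
[[15, 1], [31, 1], [46, 0], [61, -2], [76, -5], [91, -9], [105, -14], [119, -20], [133, -27], [146, -34]]
```

move_arm --steps '[[[0,0.004,-0.014],0,0],[[0,0.008,-0.028],0,0],[[0,0.013,-0.041],0,0],[[0,0.02,-0.054],0,0],[[0,0.026,-0.067],0,0],[[0,0.034,-0.079],0,0],[[0,0.042,-0.091],0,0],[[0,0.051,-0.102],0,0],[[0,0.061,-0.113],0,0],[[0,0.071,-0.123],0,0]]'

```text
t: 9.0
tool_pos: [0.5124, 0.0642, 0.2193]
ee_rot: [-0.003, 0.71, 0.704, -0.003]
ft_force: [-9.9, -0.5, 3.0]
opening: 0.0092
gripper_force: 20.0
```

```bash
python3 -c "
from h import *
go([.445+.071,.065,.0972+.123],-.6)"
```

```text
t 9.0 pos [0.5124 0.0642 0.2193] yaw -0.54 tilt [-0.009  0.    -1.   ] q7 0.01 open 0.0092 F [-9.9 -0.5  3. ] gf 20.0 -> shift [ 0.0008  0.0036 -0.001 ] twist 0.06
```

Following the arc well; on to 72° and 108°.

move_arm --steps '[[[0,0.012,-0.011],0,0],[[0,0.025,-0.02],0,0],[[0,0.038,-0.029],0,0],[[0,0.053,-0.037],0,0],[[0,0.067,-0.044],0,0],[[0,0.082,-0.05],0,0],[[0,0.097,-0.055],0,0],[[0,0.113,-0.059],0,0],[[0,0.129,-0.062],0,0],[[0,0.145,-0.064],0,0]]'

```text
t: 9.83
tool_pos: [0.661, 0.0622, 0.2851]
ee_rot: [-0.0, 0.711, 0.704, -0.0]
ft_force: [-3.7, -1.6, 2.8]
opening: 0.0093
gripper_force: 20.0
```

move_arm --steps '[[[0,0.015,-0.001],0,0],[[0,0.031,-0.001],0,0],[[0,0.046,0.0],0,0],[[0,0.061,0.002],0,0],[[0,0.076,0.005],0,0],[[0,0.091,0.009],0,0],[[0,0.105,0.014],0,0],[[0,0.119,0.02],0,0],[[0,0.133,0.027],0,0],[[0,0.133,0.027],0,0]]'

```text
t: 10.67
tool_pos: [0.7967, 0.0603, 0.2558]
ee_rot: [0.002, 0.711, 0.703, 0.0]
ft_force: [3.0, -1.6, -0.6]
opening: 0.009
gripper_force: 20.0
```

```bash
python3 -c "
from h import *
go([.445+.071+.145+.133,.065,.0972+.123+.064-.027],-.6)
crop('top',grab_frame('top'),190,140,470,350,'t3')"
```

```text
t 10.67 pos [0.7967 0.0603 0.2558] yaw -0.6 tilt [ 0.003 -0.002 -1.   ] q7 0.13 open 0.009 F [ 3.  -1.6 -0.6] gf 20.0 -> shift [ 0.0047 -0.0027 -0.0014] twist 0.0
scale 2.857142857142857
```

View pics/t3.png

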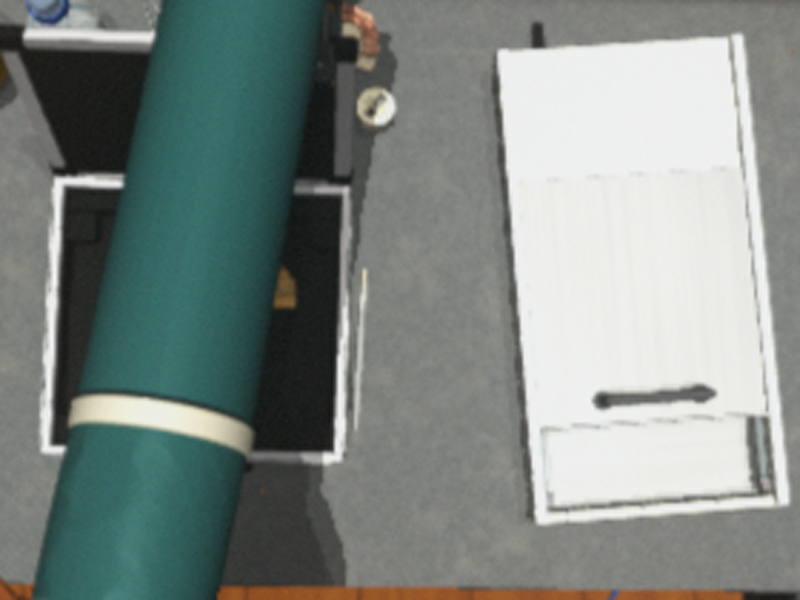

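The lid stands open behind the case, and an ochre cast shows at (285,290) beside the forearm. Next I release the bar, rise, and go to the UV cover handle.

move_arm --steps '[[[0,0,0],0,0.35],[[0,0,0],0,0.35],[[0,0,0],0,0.35],[[0,0,-0.015],0,0.35],[[0,0,-0.04],0,0.35],[[0,0,-0.07],0,0.35],[[-0.01,-0.01,-0.085],0,0.35],[[-0.03,-0.028,-0.09],0,0.35],[[-0.056,-0.053,-0.09],0,0.35],[[-0.082,-0.078,-0.09],-1,0.35]]'

```text
t: 11.55
tool_pos: [0.7142, -0.0194, 0.347]
ee_rot: [-0.0, 0.704, 0.711, 0.0]
ft_force: [0.1, -0.9, 0.1]
opening: 0.0322
gripper_force: 0.0
```

move_arm --steps '[[[-0.026,-0.025,0],-1,0.4],[[-0.052,-0.05,0],-2,0.4],[[-0.078,-0.075,0],-3,0.4],[[-0.104,-0.1,0.02],-4,0.4],[[-0.13,-0.125,0.04],-4.6,0.4],[[-0.156,-0.15,0.06],-4.6,0.4],[[-0.182,-0.175,0.08],-4.6,0.4],[[-0.205,-0.2,0.11],-4.6,0.4],[[-0.225,-0.218,0.14],-4.6,0.4],[[-0.238,-0.23,0.16],-4.6,0.4]]'

```text
t: 12.38
tool_pos: [0.4841, -0.2602, 0.1853]
ee_rot: [-0.001, 0.676, 0.737, 0.0]
ft_force: [0.1, -0.1, -0.3]
opening: 0.037
gripper_force: 0.0
```

```bash
cat > look.py <<'E'
from h import *
import sys
im=grab_frame('top');crop('top',im,195,180,325,305,sys.argv[1])
for n in('cast_tan','cast_bench','cast_bench2','cast_work'):
  for c in ('top','side'):
    if c=='side' and n=='cast_tan': grab_frame('side')
    print(c,n,[(np.round(d['at'],3).tolist(),round(d['score'],2)) for d in recognise(c,n)][:5])
E
python3 look.py t4; python3 -c "
from h import *
go([.4915,-.260,.14],5)"
```

```text
scale 4.8
top cast_tan []
side cast_tan []
top cast_bench [([0.587, 0.2, 0.025], 0.73)]
side cast_bench [([0.583, 0.207, 0.023], 0.65)]
top cast_bench2 [([0.587, 0.2, 0.025], 0.73)]
side cast_bench2 [([0.583, 0.207, 0.023], 0.65)]
top cast_work [([0.592, 0.097, 0.025], 0.77)]
side cast_work [([0.588, 0.105, 0.023], 0.89)]
t 12.88 pos [ 0.4885 -0.2587  0.1874] yaw 5.16 tilt [ 0.002 -0.    -1.   ] q7 0.81 open 0.0369 F [ 0.1 -0.2  1.2] gf 0.0 -> shift [-0.0015  0.0027  0.0474] twist 0.16
```

View pics/t4.png

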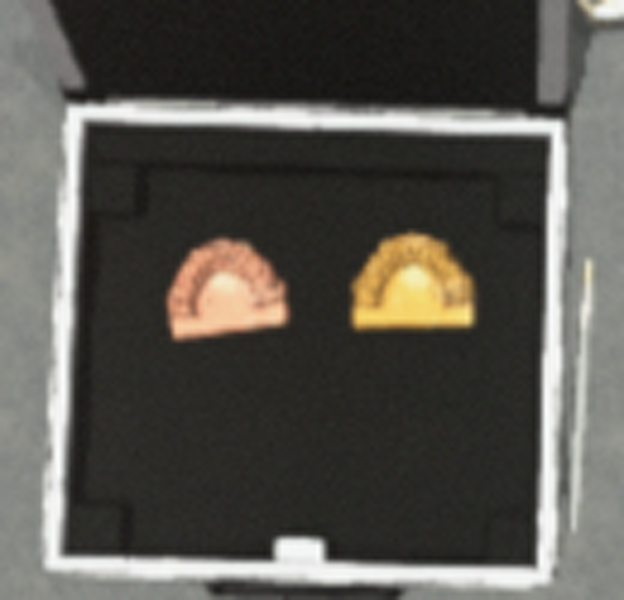

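Two casts show in the case. The pink one (bench2) has its flat edge from (172,340) to (290,323), and the ochre one has its edge from (352,327) to (475,327). Both have the flat side toward the robot. Now I grip the cover handle.

move_arm --steps '[[[-0.001,0.003,0.015],0,0.4],[[-0.001,0.003,0.035],0,0.4],[[-0.001,0.003,0.06],0,0.4],[[-0.001,0.003,0.085],0,0.4],[[-0.001,0.003,0.105],0,0.4],[[-0.001,0.003,0.115],0,0.4],[[-0.001,0.003,0.119],0,0.4],[[-0.001,0.003,0.119],0,0.0],[[-0.001,0.003,0.119],0,0.0],[[-0.001,0.003,0.119],0,0.0]]'

```text
t: 13.72
tool_pos: [0.4913, -0.2606, 0.0688]
ee_rot: [0.001, 0.675, 0.738, 0.0]
ft_force: [0.7, -0.8, 0.0]
opening: 0.0185
gripper_force: 0.0
```

```bash
python3 -c "
from h import *
go([.4915,-.260,.068],5)"
```

```text
t 13.72 pos [ 0.4913 -0.2606  0.0688] yaw 5.04 tilt [ 0.002 -0.001 -1.   ] q7 0.94 open 0.0185 F [ 0.7 -0.8  0. ] gf 0.0 -> shift [0.0006 0.0003 0.0008] twist 0.04
```

move_arm --steps '[[[0,0,0],0,0],[[0,0,0],0,0],[[0,0.006,0],0,0],[[0,0.016,0],0,0],[[0,0.03,0],0,0],[[0,0.045,0],0,0],[[0,0.06,0],0,0],[[0,0.075,0],0,0],[[0,0.09,0],0,0],[[0,0.105,0],0,0]]'

```text
t: 14.55
tool_pos: [0.5955, -0.2514, 0.0687]
ee_rot: [0.0, 0.675, 0.737, -0.0]
ft_force: [-2.6, 0.3, 6.0]
opening: 0.0093
gripper_force: 20.0
```

move_arm --steps '[[[0,0.01,0],0,0],[[0,0.018,0],0,0],[[0,0.023,0],0,0],[[0,0.025,0],0,0],[[0,0.025,0],0,0],[[0,0.025,0],0,0],[[0,0.025,0],0,0],[[0,0.025,0],0,0],[[0,0.025,0],0,0],[[0,0.025,0],0,0]]'

```text
t: 15.38
tool_pos: [0.6184, -0.2493, 0.0687]
ee_rot: [-0.001, 0.676, 0.737, -0.001]
ft_force: [-5.4, 0.7, 8.2]
opening: 0.0093
gripper_force: 20.0
```

```bash
python3 -c "
from h import *
go([.619,-.256,.068],5)
c=lambda x,y,z:w('top',195+x/4.8,180+y/4.8,z)
for n,p in dict(pink=((172,340),(290,323),(168,290),(225,237)),ochre=((352,327),(475,327),(353,280),(413,233))).items():
  a,b=c(*p[0],.016),c(*p[1],.016);t=c(*p[3],.035);print(n,a.round(4),b.round(4),np.linalg.norm(a-b),np.degrees(np.arctan2(a[1]-b[1],a[0]-b[0])),'back',t.round(4))
"
```

```text
t 15.38 pos [ 0.6184 -0.2493  0.0687] yaw 5.0 tilt [-0.002  0.001 -1.   ] q7 0.81 open 0.0093 F [-5.4  0.7  8.2] gf 20.0 -> shift [-0.0067  0.      0.0007] twist -0.0
pink [0.5595 0.2298 0.016 ] [0.5699 0.1646 0.016 ] 0.06609969365092168 99.10512590764186 back [0.6157 0.1995 0.035 ]
ochre [0.5682 0.13   0.016 ] [0.5692 0.0614 0.016 ] 0.06861934392130244 90.85188037470792 back [0.6195 0.096  0.035 ]
```

Both measured sizes match the casts (66 and 69 mm against 65 and 67), and the cover is at its open stop. Releasing and going to the ochre cast.

move_arm --steps '[[[0,0,0],0,0.4],[[0,0,0],0,0.4],[[0,0,0],0,0.4],[[0,0,-0.02],0,0.4],[[0,0,-0.05],0,0.4],[[0,0,-0.085],0,0.4],[[0.01,0,-0.115],1,0.6],[[0.03,0,-0.13],2,0.8],[[0.06,-0.001,-0.13],3,1],[[0.09,-0.002,-0.13],4,1]]'

```text
t: 16.22
tool_pos: [0.6105, -0.1593, 0.199]
ee_rot: [0.001, 0.702, 0.713, 0.001]
ft_force: [-0.2, 1.2, -0.6]
opening: 0.0612
gripper_force: 0.0
```

move_arm --steps '[[[0.03,0,0],0,1],[[0.06,0,0],0,1],[[0.09,0,0],0,1],[[0.12,0,0],0,1],[[0.15,0,0],0,1],[[0.18,0,0],0,1],[[0.21,0,0],0,1],[[0.235,0,0],0,1],[[0.25,0,0],0,1],[[0.255,0,0],0,1]]'

```text
t: 17.05
tool_pos: [0.6051, 0.0993, 0.1972]
ee_rot: [-0.0, 0.699, 0.715, 0.0]
ft_force: [0.3, -0.0, -0.1]
opening: 0.0921
gripper_force: 0.0
```

```bash
python3 -c "
from h import *
go([.582,.098,.0125],.85)
grab_frame('side');d=cut_out('side','cast_work')[0];m=cv2.findNonZero(d['mask'].astype(np.uint8))[:,0];print(d['score'],m.min(0),m.max(0))
"
```

```text
t 17.05 pos [0.6051 0.0993 0.1972] yaw 1.31 tilt [-0.     0.001 -1.   ] q7 0.1 open 0.0921 F [ 0.3 -0.  -0.1] gf 0.0 -> shift [-0.0009 -0.0231  0.1847] twist 0.46
0.62 [276 270] [297 288]
```

move_arm --steps '[[[-0.002,-0.012,0.01],0.5,1],[[-0.002,-0.023,0.03],0.5,1],[[-0.002,-0.023,0.055],0.5,1],[[-0.002,-0.023,0.08],0.5,1],[[-0.002,-0.023,0.105],0.5,1],[[-0.002,-0.023,0.13],0.5,1],[[-0.002,-0.023,0.15],0.5,1],[[-0.002,-0.023,0.165],0.5,1],[[-0.002,-0.023,0.17],0.5,1],[[-0.002,-0.023,0.17],0.5,1]]'

```text
t: 17.98
tool_pos: [0.5842, 0.0907, 0.0351]
ee_rot: [-0.001, 0.705, 0.709, 0.002]
ft_force: [-25.4, -0.4, 60.4]
opening: 0.0914
gripper_force: 30.5
```

```bash
python3 -c "
from h import *
go([.582,.098,.0125],.85)
crop('side',grab_frame('side'),210,190,370,310,'s5');crop('top',grab_frame('top'),195,180,325,305,'t5')
"
```

```text
t 17.98 pos [0.5842 0.0907 0.0351] yaw 0.3 tilt [ 0.002  0.005 -1.   ] q7 0.23 open 0.0914 F [-25.4  -0.4  60.4] gf 30.5 -> shift [ 0.0072 -0.0022  0.0226] twist -0.55
scale 5.0
scale 4.8
```

View pics/s5.png

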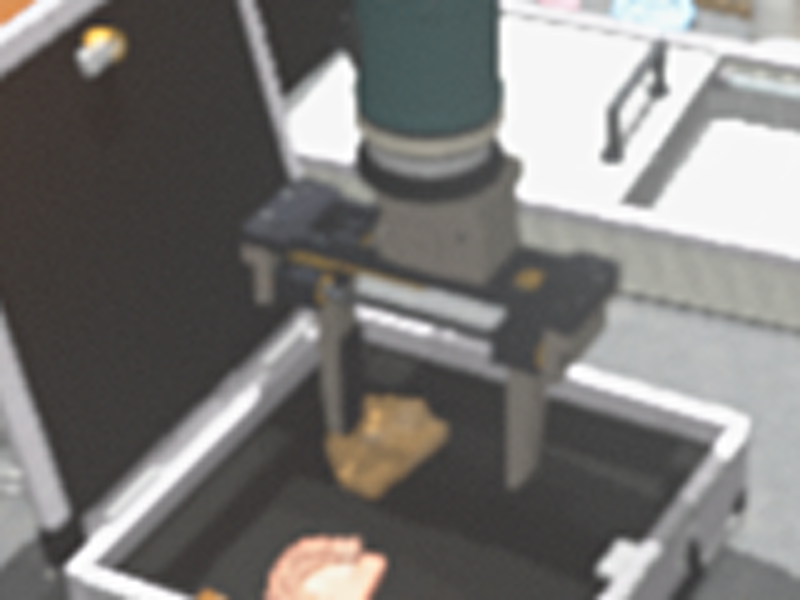

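The side crop shows the rear finger standing on the ochre cast at (340,430), which has tipped. Either it was knocked back or I am off in x. I back up and look again.

move_arm --steps '[[[0,0,-0.015],0,1],[[0,0,-0.04],0,1],[[0,0,-0.07],0,1],[[0,0,-0.1],0,1],[[0,-0.03,-0.12],0,1],[[-0.0,-0.06,-0.14],0,1],[[-0.03,-0.09,-0.14],0,1],[[-0.06,-0.11,-0.14],0,1],[[-0.1,-0.13,-0.14],0,1],[[-0.13,-0.13,-0.14],0,1]]'

```text
t: 18.92
tool_pos: [0.4496, -0.0412, 0.1676]
ee_rot: [-0.001, 0.705, 0.709, 0.0]
ft_force: [0.2, -0.6, -0.5]
opening: 0.0919
gripper_force: 0.0
```

```bash
python3 look.py t6;python3 -c "
from h import *
go([.582,.098,.0125],.85)"
```

```text
scale 4.8
top cast_tan [([0.606, -0.256, 0.053], 0.34)]
side cast_tan []
top cast_bench [([0.583, 0.2, 0.021], 0.87)]
side cast_bench [([0.587, 0.204, 0.022], 0.88)]
top cast_bench2 [([0.583, 0.2, 0.021], 0.87)]
side cast_bench2 [([0.587, 0.204, 0.022], 0.88)]
top cast_work [([0.623, 0.077, 0.024], 0.62), ([0.767, 0.15, 0.269], 0.59)]
side cast_work [([0.617, 0.083, 0.023], 0.7), ([0.492, 0.462, 0.047], 0.7)]
t 19.42 pos [ 0.4537 -0.0373  0.1674] yaw 0.63 tilt [-0. -0. -1.] q7 0.26 open 0.0919 F [ 0.2 -0.1  0.9] gf 0.0 -> shift [0.1339 0.1298 0.1548] twist -0.22
```

View pics/t6.png

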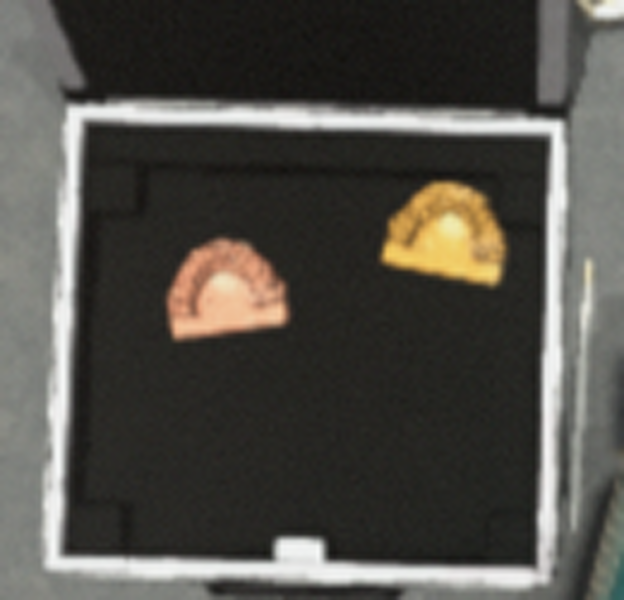

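The ochre cast was knocked back and to the right. Its flat edge now runs from (381,263) to (500,286) with the back at (448,180), near the rear pad. The pink one is unmoved, and both stand upright.

```bash
python3 -c "
from h import *
c=lambda x,y,z:w('top',195+x/4.8,180+y/4.8,z)
for z in(.010,.021):print(z,[c(x,y,z).round(4).tolist() for x,y in((381,263),(500,286),(448,180),(385,240),(506,240))])
print('case inner edges, rim z .06',[c(x,y,.06).round(4).tolist() for x,y in((550,135),(537,565),(86,125),(550,300))])
print('block corner z.04',c(500,228,.04),'pad front',c(300,175,.04))
"
```

```text
0.01 [[0.6049, 0.115, 0.01], [0.5929, 0.0479, 0.01], [0.6526, 0.0783, 0.01], [0.6179, 0.1131, 0.01], [0.619, 0.045, 0.01]]
0.021 [[0.6039, 0.1143, 0.021], [0.592, 0.0477, 0.021], [0.6512, 0.0779, 0.021], [0.6168, 0.1123, 0.021], [0.6179, 0.0448, 0.021]]
case inner edges, rim z .06 [[0.6718, 0.0212, 0.06], [0.4394, 0.0247, 0.06], [0.673, 0.2728, 0.06], [0.5817, 0.0199, 0.06]]
block corner z.04 [0.6225507 0.0479351 0.04     ] pad front [0.65016071 0.15857846 0.04      ]
```

move_arm --steps '[[[0.012,0.014,0],-7,0.95],[[0.025,0.028,0],-14,0.95],[[0.038,0.043,0],-21,0.95],[[0.051,0.058,0],-28,0.95],[[0.064,0.073,0],-35,0.95],[[0.077,0.088,0],-42,0.95],[[0.09,0.103,0],-49,0.95],[[0.103,0.118,0],-56,0.95],[[0.115,0.132,0],-63,0.95],[[0.126,0.144,0],-70,0.95]]'

```text
t: 20.25
tool_pos: [0.5971, 0.0912, 0.1671]
ee_rot: [-0.0, 0.165, 0.986, -0.0]
ft_force: [-0.8, -0.3, 0.2]
opening: 0.0874
gripper_force: 0.0
```

move_arm --steps '[[[0,0,0.01],-7,0.95],[[0,0,0.03],-14,0.95],[[0,0,0.055],-18.8,0.95],[[0,0,0.08],-18.8,0.95],[[0,0,0.09],-18.8,0.95],[[0,0,0.09],-18.8,0.95],[[0,0,0.09],-18.8,0.95],[[0,0,0.09],-18.8,0.95],[[0,0,0.09],-18.8,0.95],[[0,0,0.09],-18.8,0.95]]'

```text
t: 21.08
tool_pos: [0.5973, 0.0897, 0.079]
ee_rot: [0.001, 0.006, 1.0, 0.0]
ft_force: [0.2, 0.5, 0.3]
opening: 0.0874
gripper_force: 0.0
```

```bash
python3 -c "
from h import *
go([.597,.090,.0125],89.4)
im=grab_frame('side');crop('side',im,210,190,370,310,'s7')
"
```

```text
t 21.08 pos [0.5973 0.0897 0.079 ] yaw 89.35 tilt [ 0.002  0.001 -1.   ] q7 1.56 open 0.0874 F [0.2 0.5 0.3] gf 0.0 -> shift [0.0005 0.0003 0.0665] twist -0.05
scale 5.0
```

View pics/s7.png

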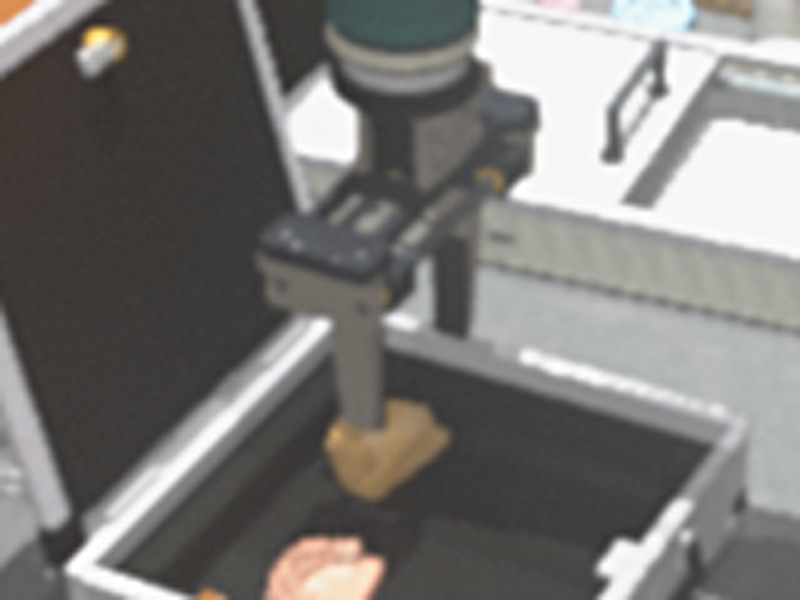

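Side crop: the near finger is left of the ochre cast (at (365,425) in front of it), and the far finger goes inside the right wall at (455,330). Down gently.

move_arm --steps '[[[0,0,0.006],0,0.95],[[0,0,0.012],0,0.95],[[0,0,0.018],0,0.95],[[0,0,0.024],0,0.95],[[0,0,0.03],0,0.95],[[0,0,0.036],0,0.95],[[0,0,0.04],0,0.95],[[0,0,0.043],0,0.95],[[0,0,0.045],0,0.95],[[0,0,0.045],0,0.95]]'

```text
t: 21.97
tool_pos: [0.5962, 0.0893, 0.0321]
ee_rot: [-0.0, 0.006, 1.0, -0.0]
ft_force: [-0.1, 0.3, 0.4]
opening: 0.0871
gripper_force: 0.0
```

Free. Down the rest, then close gently.

move_arm --steps '[[[0,0,0.006],0,0.95],[[0,0,0.012],0,0.95],[[0,0,0.017],0,0.95],[[0,0,0.019],0,0.95],[[0,0,0.02],0,0.95],[[0,0,0.02],0,0.85],[[0,0,0.02],0,0.8],[[0,0,0.02],0,0.75],[[0,0,0.02],0,0.7],[[0,0,0.02],0,0.65]]' --newtons 10

```text
t: 22.8
tool_pos: [0.5965, 0.0894, 0.0128]
ee_rot: [0.0, 0.006, 1.0, 0.0]
ft_force: [0.0, 0.4, 0.1]
opening: 0.0606
gripper_force: 0.1
```

```bash
python3 -c "
from h import *
go([.548,.090,.0125],89.4)
im=grab_frame('top');crop('top',im,195,180,325,305,'t8')
"
```

```text
t 22.8 pos [0.5965 0.0894 0.0128] yaw 89.34 tilt [ 0.  0. -1.] q7 1.59 open 0.0606 F [0.  0.4 0.1] gf 0.1 -> shift [0.0485 0.     0.0003] twist -0.06
scale 4.8
```

```bash
cat > m.py <<'E'
from h import *
# contour summary of the casts in both views, world points at z
def casts(cam,z=.021):
    grab_frame(cam)
    for n in('cast_work','cast_bench2'):
        r=[(np.round(d['at'],3).tolist(),round(d['score'],2)) for d in recognise(cam,n)]
        print(cam,n,r[:2])
        for d in cut_out(cam,n)[:1]:
            b=cv2.minAreaRect(cv2.findNonZero(d['mask'].astype(np.uint8)));P=np.array([w(cam,*p,z)[:2] for p in cv2.boxPoints(b)])
            print('  score',round(d['score'],2),'c',P.mean(0).round(3),'corners',P.round(3).tolist())
if __name__=='__main__':
    for c in('top','side'):casts(c)
E
python3 m.py
```

```text
top cast_work []
top cast_bench2 [([0.584, 0.211, 0.022], 0.79)]
  score 0.62 c [0.59  0.216] corners [[0.611, 0.238], [0.616, 0.202], [0.569, 0.194], [0.563, 0.23]]
side cast_work [([0.619, 0.108, 0.024], 0.68)]
  score 0.53 c [0.617 0.095] corners [[0.654, 0.091], [0.608, 0.055], [0.58, 0.099], [0.625, 0.134]]
side cast_bench2 [([0.582, 0.207, 0.024], 0.75)]
  score 0.7 c [0.59  0.199] corners [[0.61, 0.234], [0.628, 0.153], [0.568, 0.164], [0.553, 0.244]]
```

move_arm --steps '[[[0,0,0],0,0.95],[[0,0,0],0,0.95],[[0,0,0],0,0.95],[[-0.006,0,0],0,0.95],[[-0.012,0,0],0,0.95],[[-0.012,0,0],0,0.95],[[-0.012,0,0],0,0.85],[[-0.012,0,0],0,0.75],[[-0.012,0,0],0,0.65],[[-0.012,0,0],0,0.65]]' --newtons 8

```text
t: 24.18
tool_pos: [0.6082, 0.0893, 0.0125]
ee_rot: [-0.0, 0.006, 1.0, 0.0]
ft_force: [-0.7, -0.6, 0.4]
opening: 0.0676
gripper_force: 8.0
```

```bash
python3 m.py; python3 -c "
from h import *
go([.55,.090,.0125],89.4)"
```

```text
top cast_work [([0.767, 0.152, 0.267], 0.45), ([0.706, -0.243, 0.049], 0.32)]
top cast_bench2 [([0.581, 0.209, 0.021], 0.82), ([0.699, 0.192, 0.117], 0.71)]
  score 0.52 c [0.59  0.207] corners [[0.612, 0.23], [0.613, 0.185], [0.567, 0.184], [0.567, 0.229]]
side cast_work [([0.431, 0.45, 0.039], 0.44), ([0.61, 0.078, 0.02], 0.43)]
  score 0.65 c [0.61  0.073] corners [[0.637, 0.051], [0.612, 0.038], [0.583, 0.095], [0.607, 0.107]]
side cast_bench2 [([0.581, 0.206, 0.025], 0.72)]
  score 0.58 c [0.59  0.198] corners [[0.609, 0.233], [0.627, 0.153], [0.57, 0.164], [0.555, 0.242]]
t 24.68 pos [0.6084 0.0893 0.0126] yaw 89.34 tilt [-0.  0. -1.] q7 1.59 open 0.0674 F [ 0.1 -0.5 -0.1] gf 8.0 -> shift [0.0584 0.0001 0.0001] twist -0.06
```

The fingers closed on 67 mm, so the cast is held across its width. I drag it forward, release, rise and look.

move_arm --steps '[[[0.008,0,0],0,0.65],[[0.016,0,0],0,0.65],[[0.024,0,0],0,0.65],[[0.032,0,0],0,0.65],[[0.04,0,0],0,0.65],[[0.048,0,0],0,0.65],[[0.052,0,0],0,0.65],[[0.052,0,0],0,0.65],[[0.052,0,0],0,0.82],[[0.052,0,0],0,0.82]]'

```text
t: 25.52
tool_pos: [0.557, 0.0899, 0.0128]
ee_rot: [0.0, 0.006, 1.0, 0.0]
ft_force: [0.5, -0.4, 0.5]
opening: 0.0755
gripper_force: 0.0
```

move_arm --steps '[[[0,0,0],0,0.82],[[0,0,-0.02],0,0.82],[[0,0,-0.05],0,0.9],[[0,0,-0.08],0,1],[[0,0,-0.11],0,1],[[0,-0.03,-0.12],0,1],[[0.02,-0.06,-0.12],7,1],[[0.04,-0.09,-0.12],14,1],[[0.06,-0.12,-0.12],21,1],[[0.08,-0.14,-0.12],28,1]]'

```text
t: 26.35
tool_pos: [0.474, -0.0521, 0.1329]
ee_rot: [0.001, 0.252, 0.968, -0.0]
ft_force: [0.3, -0.6, 0.3]
opening: 0.0922
gripper_force: 0.0
```

```bash
python3 look.py t9; python3 m.py; python3 -c "
from h import *
go([.55,.090,.0125],0)"
```

```text
scale 4.8
top cast_tan []
side cast_tan []
top cast_bench [([0.584, 0.201, 0.024], 0.88)]
side cast_bench [([0.581, 0.208, 0.023], 0.72)]
top cast_bench2 [([0.584, 0.201, 0.024], 0.88)]
side cast_bench2 [([0.581, 0.208, 0.023], 0.72)]
top cast_work [([0.571, 0.083, 0.024], 0.55), ([0.723, 0.144, 0.221], 0.42)]
side cast_work [([0.57, 0.093, 0.024], 0.66), ([0.729, 0.158, 0.28], 0.55)]
top cast_work [([0.573, 0.081, 0.024], 0.86)]
  score 0.96 c [0.577 0.085] corners [[0.562, 0.123], [0.611, 0.108], [0.592, 0.048], [0.543, 0.063]]
top cast_bench2 [([0.585, 0.199, 0.025], 0.59)]
  score 0.8 c [0.591 0.202] corners [[0.615, 0.233], [0.616, 0.172], [0.568, 0.17], [0.567, 0.231]]
side cast_work [([0.569, 0.09, 0.023], 0.9)]
  score 0.72 c [0.574 0.082] corners [[0.61, 0.097], [0.591, 0.021], [0.536, 0.069], [0.557, 0.142]]
side cast_bench2 [([0.582, 0.206, 0.023], 0.72)]
  score 0.59 c [0.591 0.2  ] corners [[0.611, 0.233], [0.628, 0.156], [0.57, 0.167], [0.556, 0.242]]
t 27.35 pos [ 0.4748 -0.0492  0.1326] yaw 61.34 tilt [ 0.  0. -1.] q7 1.32 open 0.0916 F [-0.3 -0.2 -1.5] gf 0.0 -> shift [0.0008 0.1582 0.1201] twist 61.34
```

View pics/t9.png

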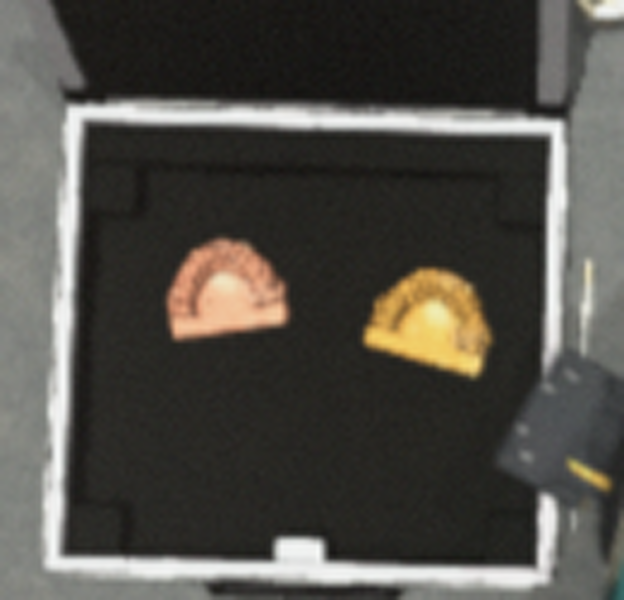

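The ochre cast now stands clear of the rear pad, yawed, with its flat edge from (365,341) to (480,377) and the back at (433,267). The pink one is unchanged.

```bash
python3 -c "
from h import *
c=lambda x,y,z:w('top',195+x/4.8,180+y/4.8,z)
a,b=c(365,341,.018),c(480,377,.018);d=(a-b)[:2];L=np.linalg.norm(d);d/=L;n=np.array([d[1],-d[0]]);m=(a+b)[:2]/2
print(L,'yaw',np.degrees(np.arctan2(n[1],n[0])),'centre',m+n*.026, c(433,267,.03))
go([*(m+n*.026),.0125],np.degrees(np.arctan2(n[1],n[0])))"
```

```text
0.06717233668706288 yaw -16.551454763898686 centre [0.57572285 0.08281571] [0.60128901 0.08484434 0.03      ]
t 27.35 pos [ 0.4748 -0.0492  0.1326] yaw 61.34 tilt [ 0.  0. -1.] q7 1.32 open 0.0916 F [-0.3 -0.2 -1.5] gf 0.0 -> shift [-0.0252  0.1643  0.1201] twist 77.89
```

move_arm --steps '[[[-0.001,0.01,0],7,1],[[-0.003,0.026,0],14,1],[[-0.005,0.044,0],21,1],[[-0.007,0.062,0],28,1],[[-0.009,0.08,0],35,1],[[-0.011,0.098,0],42,1],[[-0.013,0.116,0],49,1],[[-0.015,0.134,0],56,1],[[-0.017,0.152,0],63,1],[[-0.018,0.165,0],70,1]]'

```text
t: 28.18
tool_pos: [0.5705, 0.0886, 0.1325]
ee_rot: [0.0, 0.76, 0.65, 0.0]
ft_force: [0.6, -0.6, 0.0]
opening: 0.0917
gripper_force: 0.0
```

move_arm --steps '[[[0,0,0.01],6,1],[[0,0,0.03],8,1],[[0,0,0.055],8,1],[[0,0,0.07],8,1],[[0,0,0.08],8,1],[[0,0,0.085],8,1],[[0,0,0.085],8,1],[[0,0,0.085],8,1],[[0,0,0.085],8,1],[[0,0,0.085],8,1]]'

```text
t: 29.02
tool_pos: [0.5705, 0.0871, 0.0486]
ee_rot: [0.0, 0.802, 0.597, 0.001]
ft_force: [0.0, 0.1, -0.2]
opening: 0.092
gripper_force: 0.0
```

```bash
python3 -c "
from h import *
go([.57,.087,.0125],-16.5)
grab_frame('side');print(recognise('side','cast_work')[:1])"
```

```text
t 29.02 pos [0.5705 0.0871 0.0486] yaw -16.66 tilt [ 0.002  0.001 -1.   ] q7 0.01 open 0.092 F [ 0.   0.1 -0.2] gf 0.0 -> shift [-0.0002 -0.0005  0.0361] twist -0.16
[{'at': [0.5659, 0.0933, 0.025], 'score': 0.61}]
```

move_arm --steps '[[[0,0,0.01],0,1],[[0,0,0.02],0,1],[[0,0,0.029],0,1],[[0,0,0.034],0,1],[[0,0,0.036],0,1],[[0,0,0.036],0,1],[[0,0,0.036],0,0.8],[[0,0,0.036],0,0.65],[[0,0,0.036],0,0.5],[[0,0,0.036],0,0.5]]' --newtons 25

```text
t: 29.95
tool_pos: [0.5698, 0.087, 0.0116]
ee_rot: [0.0, 0.802, 0.597, 0.0]
ft_force: [-0.6, 0.1, -0.2]
opening: 0.0673
gripper_force: 0.0
```

```bash
python3 -c "
from h import *
go([.495,-.216,.0125],5)"
```

```text
t 29.95 pos [0.5698 0.087  0.0116] yaw -16.66 tilt [ 0.  0. -1.] q7 0.04 open 0.0673 F [-0.6  0.1 -0.2] gf 0.0 -> shift [-0.3117  0.0152 -0.0009] twist -21.66
```

move_arm --steps '[[[0,0,0],0,0.4],[[0,0,0],0,0.4],[[0,0,0],0,0.4],[[0,0,0],0,0.4],[[0,0,0],0,0.4],[[0,0,-0.01],0,0.4],[[0,0,-0.03],0,0.4],[[0,0,-0.06],0,0.4],[[0,0,-0.09],0,0.4],[[0,0,-0.11],0,0.4]]' --newtons 25

```text
t: 30.78
tool_pos: [0.5706, 0.0866, 0.1246]
ee_rot: [0.001, 0.802, 0.597, 0.001]
ft_force: [1.0, -0.2, 0.1]
opening: 0.0501
gripper_force: 25.0
```

```bash
python3 -c "
from h import *
go([.495,-.216,.14],5)"
```

```text
t 30.78 pos [0.5706 0.0866 0.1246] yaw -16.7 tilt [ 0.002  0.001 -1.   ] q7 -0.07 open 0.0501 F [ 1.  -0.2  0.1] gf 25.0 -> shift [-0.3115  0.0146 -0.0157] twist -21.7
```

Gripped on 50 mm (the 51–52 mm side), so I carry it to the left half of the UV compartment.

move_arm --steps '[[[-0.015,0,0],-2,0.4],[[-0.04,0,0],-5,0.4],[[-0.07,0,0],-8,0.4],[[-0.105,0,0],-11,0.4],[[-0.14,0,0],-14,0.4],[[-0.175,0,0],-17,0.4],[[-0.21,0,0],-20,0.4],[[-0.245,0,0],-21.7,0.4],[[-0.28,0.001,0],-21.7,0.4],[[-0.305,0.001,0],-21.7,0.4]]'

```text
t: 31.62
tool_pos: [0.482, -0.2089, 0.1226]
ee_rot: [0.001, 0.676, 0.737, 0.0]
ft_force: [0.5, 0.1, -0.4]
opening: 0.05
gripper_force: 25.0
```

move_arm --steps '[[[-0.01,0.004,0],0,0.4],[[-0.01,0.004,0.01],0,0.4],[[-0.01,0.004,0.025],0,0.4],[[-0.01,0.004,0.04],0,0.4],[[-0.01,0.004,0.05],0,0.4],[[-0.01,0.004,0.055],0,0.4],[[-0.01,0.004,0.055],0,0.4],[[-0.01,0.004,0.055],0,0.4],[[-0.01,0.004,0.055],0,0.4],[[-0.01,0.004,0.055],0,0.4]]'

```text
t: 32.45
tool_pos: [0.4887, -0.2152, 0.0672]
ee_rot: [0.001, 0.675, 0.738, 0.0]
ft_force: [0.3, 0.3, -0.5]
opening: 0.0498
gripper_force: 25.0
```

```bash
python3 -c "
from h import *
go([.481,-.215,.0105],5)
for c in('top','side'):
  grab_frame(c)
  print(recognise(c,'cast_work')[:2],recognise(c,'uv_floor')[:1],recognise(c,'cast_bench2')[:2])"
```

```text
t 32.45 pos [ 0.4887 -0.2152  0.0672] yaw 5.05 tilt [ 0.001 -0.    -1.   ] q7 0.89 open 0.0498 F [ 0.3  0.3 -0.5] gf 25.0 -> shift [ 0.0009 -0.0077  0.0567] twist 0.05
[] [{'at': [0.6669, -0.2336, 0.0525], 'score': 0.56}] [{'at': [0.5859, 0.2017, 0.0212], 'score': 0.8}]
[{'at': [0.484, -0.2005, 0.0794], 'score': 0.78}, {'at': [0.718, 0.1727, 0.1976], 'score': 0.47}] [{'at': [0.6053, -0.232, 0.0446], 'score': 0.85}] [{'at': [0.5801, 0.2042, 0.0232], 'score': 0.71}]
```

move_arm --steps '[[[0,-0.006,0.008],0,0.4],[[0,-0.006,0.02],0,0.4],[[0,-0.006,0.034],0,0.4],[[0,-0.006,0.046],0,0.4],[[0,-0.006,0.053],0,0.4],[[0,-0.006,0.056],0,0.4],[[0,-0.006,0.056],0,0.4],[[0,-0.006,0.056],0,0.4],[[0,-0.006,0.056],0,0.6],[[0,-0.006,0.056],0,0.78]]'

```text
t: 33.68
tool_pos: [0.4824, -0.2158, 0.0107]
ee_rot: [0.0, 0.675, 0.738, 0.0]
ft_force: [0.8, -0.0, 0.3]
opening: 0.0598
gripper_force: 0.0
```

```bash
python3 -c "
from h import *
go([.481,-.215,.0105],5)"
```

```text
t 33.68 pos [ 0.4824 -0.2158  0.0107] yaw 5.04 tilt [ 0. -0. -1.] q7 0.96 open 0.0598 F [ 0.8 -0.   0.3] gf 0.0 -> shift [ 0.0009 -0.0013  0.0002] twist 0.04
```

move_arm --steps '[[[0,0,0],0,0.78],[[0,0,0],0,0.78],[[0,0,-0.015],0,0.78],[[0,0,-0.04],0,0.78],[[0,0,-0.075],0,0.85],[[0,0,-0.11],0,1],[[0.015,0.005,-0.13],-1,1],[[0.045,0.015,-0.13],-2,1],[[0.08,0.027,-0.13],-3,1],[[0.115,0.039,-0.13],-4,1]]'

```text
t: 34.52
tool_pos: [0.5113, -0.0967, 0.1415]
ee_rot: [0.001, 0.65, 0.76, 0.001]
ft_force: [1.0, 0.4, 0.1]
opening: 0.092
gripper_force: 0.0
```

move_arm --steps '[[[0.035,0.01,0],0,1],[[0.07,0.02,0],0,1],[[0.105,0.03,0],0,1],[[0.14,0.04,0],0,1],[[0.175,0.05,0],0,1],[[0.21,0.06,0],0,1],[[0.245,0.07,0],0,1],[[0.27,0.077,0],0,1],[[0.285,0.077,0],0,1],[[0.3,0.077,0],0,1]]'

```text
t: 35.35
tool_pos: [0.5395, 0.2127, 0.1404]
ee_rot: [0.0, 0.648, 0.761, 0.0]
ft_force: [0.4, -0.5, -0.1]
opening: 0.0917
gripper_force: 0.0
```

```bash
python3 m.py; python3 -c "
from h import *
go([.582,.203,.0125],9.1)"
```

```text
top cast_work [([0.478, -0.216, 0.023], 0.7), ([0.728, 0.149, 0.222], 0.65)]
  score 0.93 c [ 0.482 -0.214] corners [[0.503, -0.179], [0.51, -0.245], [0.462, -0.249], [0.454, -0.184]]
top cast_bench2 [([0.585, 0.196, 0.024], 0.58)]
  score 0.62 c [0.593 0.2  ] corners [[0.613, 0.234], [0.624, 0.176], [0.572, 0.166], [0.561, 0.224]]
side cast_work []
side cast_bench2 [([0.58, 0.207, 0.027], 0.93)]
  score 0.89 c [0.59 0.2 ] corners [[0.609, 0.233], [0.626, 0.156], [0.569, 0.168], [0.555, 0.242]]
t 35.85 pos [0.5401 0.2097 0.1408] yaw 8.95 tilt [ 0.  0. -1.] q7 0.06 open 0.0917 F [ 0.5 -0.4  0.7] gf 0.0 -> shift [-0.0131  0.0404  0.1283] twist -0.15
```

move_arm --steps '[[[-0.005,0.015,0],0,1],[[-0.012,0.035,0.01],0,1],[[-0.012,0.04,0.03],0,1],[[-0.012,0.04,0.055],0,1],[[-0.012,0.04,0.075],0,1],[[-0.012,0.04,0.09],0,1],[[-0.012,0.04,0.1],0,1],[[-0.012,0.04,0.105],0,1],[[-0.012,0.04,0.105],0,1],[[-0.012,0.04,0.105],0,1]]'

```text
t: 36.68
tool_pos: [0.5817, 0.2051, 0.0363]
ee_rot: [0.0, 0.649, 0.761, 0.0]
ft_force: [-0.5, -1.0, 0.3]
opening: 0.0919
gripper_force: 0.0
```

```bash
python3 -c "
from h import *
go([.582,.203,.0125],9.1)"
```

```text
t 36.68 pos [0.5817 0.2051 0.0363] yaw 9.04 tilt [ 0.001  0.    -1.   ] q7 0.18 open 0.0919 F [-0.5 -1.   0.3] gf 0.0 -> shift [-0.0022 -0.0001  0.0238] twist -0.06
```

move_arm --steps '[[[-0.002,0,0.008],0,1],[[-0.002,0,0.016],0,1],[[-0.002,0,0.022],0,1],[[-0.002,0,0.023],0,1],[[-0.002,0,0.023],0,0.85],[[-0.002,0,0.023],0,0.7],[[-0.002,0,0.023],0,0.6],[[-0.002,0,0.023],0,0.5],[[-0.002,0,0.023],0,0.4],[[-0.002,0,0.023],0,0.4]]'

```text
t: 37.52
tool_pos: [0.5817, 0.2032, 0.0128]
ee_rot: [0.0, 0.649, 0.761, 0.0]
ft_force: [-0.4, 1.0, -0.3]
opening: 0.0543
gripper_force: 0.2
```

move_arm --steps '[[[0,0,0],0,0.4],[[0,0,0],0,0.4],[[0,0,0],0,0.4],[[0,0,0],0,0.4],[[0,0,-0.01],0,0.4],[[0,0,-0.03],0,0.4],[[0,0,-0.06],0,0.4],[[0,0,-0.09],0,0.4],[[0,0,-0.11],0,0.4],[[0,0,-0.115],0,0.4]]'

```text
t: 38.35
tool_pos: [0.5837, 0.2035, 0.1318]
ee_rot: [0.001, 0.649, 0.761, 0.003]
ft_force: [0.9, -1.3, -0.1]
opening: 0.0484
gripper_force: 25.0
```

```bash
python3 -c "
from h import *
go([.490,-.315,.13],5)"
```

```text
t 38.35 pos [0.5837 0.2035 0.1318] yaw 9.02 tilt [ 0.006  0.003 -1.   ] q7 0.11 open 0.0484 F [ 0.9 -1.3 -0.1] gf 25.0 -> shift [-4.974e-01 -1.738e-01 -2.000e-04] twist 4.02
```

move_arm --steps '[[[-0.012,-0.004,0],0,0.4],[[-0.035,-0.012,0],1,0.4],[[-0.067,-0.023,0],2,0.4],[[-0.1,-0.035,0],3,0.4],[[-0.135,-0.047,0],4,0.4],[[-0.17,-0.059,0],4,0.4],[[-0.205,-0.071,0],4,0.4],[[-0.24,-0.083,0],4,0.4],[[-0.275,-0.095,0],4,0.4],[[-0.305,-0.106,0],4,0.4]]'

```text
t: 39.18
tool_pos: [0.5221, -0.1178, 0.1262]
ee_rot: [-0.001, 0.676, 0.737, -0.001]
ft_force: [0.6, -0.4, -0.7]
opening: 0.0489
gripper_force: 25.0
```

```bash
python3 -c "
from h import *
go([.490,-.316,.065],5)"
```

```text
t 39.18 pos [ 0.5221 -0.1178  0.1262] yaw 4.93 tilt [-0.003 -0.001 -1.   ] q7 0.61 open 0.0489 F [ 0.6 -0.4 -0.7] gf 25.0 -> shift [-0.1947 -0.0488  0.0614] twist -0.07
```

move_arm --steps '[[[-0.03,-0.008,0],0,0.4],[[-0.06,-0.016,0],0,0.4],[[-0.09,-0.024,0],0,0.4],[[-0.12,-0.032,0],0,0.4],[[-0.15,-0.04,0],0,0.4],[[-0.175,-0.048,0.01],0,0.4],[[-0.188,-0.05,0.03],0,0.4],[[-0.192,-0.05,0.05],0,0.4],[[-0.192,-0.05,0.06],0,0.4],[[-0.192,-0.05,0.06],0,0.4]]'

```text
t: 40.02
tool_pos: [0.4887, -0.3094, 0.0642]
ee_rot: [-0.003, 0.676, 0.737, -0.001]
ft_force: [-0.5, 0.5, -0.5]
opening: 0.049
gripper_force: 25.0
```

```bash
python3 -c "
from h import *
go([.490,-.316,.0105],5)
grab_frame('side');print(recognise('side','cast_bench2')[:2])
grab_frame('top');print(recognise('top','cast_work')[:2]);go([.490,-.316,.0105],5)"
```

```text
t 40.02 pos [ 0.4887 -0.3094  0.0642] yaw 4.97 tilt [-0.006  0.003 -1.   ] q7 1.03 open 0.049 F [-0.5  0.5 -0.5] gf 25.0 -> shift [-0.0069  0.0011  0.0537] twist -0.03
[{'at': [0.4843, -0.2956, 0.0779], 'score': 0.72}, {'at': [0.4895, 0.4595, 0.045], 'score': 0.54}]
[{'at': [0.4776, -0.2148, 0.0222], 'score': 0.74}]
t 40.22 pos [ 0.4923 -0.31    0.0683] yaw 5.1 tilt [ 0.001 -0.    -1.   ] q7 1.03 open 0.0486 F [ 1.3 -0.  -0.8] gf 25.0 -> shift [-0.0058 -0.0029  0.0578] twist 0.1
```

move_arm --steps '[[[-0.006,-0.003,0.006],0,0.4],[[-0.006,-0.003,0.02],0,0.4],[[-0.006,-0.003,0.034],0,0.4],[[-0.006,-0.003,0.046],0,0.4],[[-0.006,-0.003,0.053],0,0.4],[[-0.006,-0.003,0.057],0,0.4],[[-0.006,-0.003,0.057],0,0.4],[[-0.006,-0.003,0.057],0,0.4],[[-0.006,-0.003,0.057],0,0.6],[[-0.006,-0.003,0.057],0,0.78]]'

```text
t: 41.05
tool_pos: [0.4895, -0.3167, 0.0103]
ee_rot: [0.0, 0.675, 0.738, -0.0]
ft_force: [-0.2, 0.0, -0.2]
opening: 0.0599
gripper_force: 0.0
```

move_arm --steps '[[[0,0,0],0,0.78],[[0,0,0],0,0.78],[[0,0,-0.015],0,0.78],[[0,0,-0.04],0,0.78],[[0,0,-0.075],0,0.7],[[0,0,-0.11],0,0.6],[[0,0,-0.13],0,0.5],[[0.015,0.02,-0.13],0,0.4],[[0.04,0.05,-0.13],0,0.4],[[0.055,0.08,-0.13],0,0.4]]'

```text
t: 41.88
tool_pos: [0.5651, -0.2533, 0.1427]
ee_rot: [0.0, 0.676, 0.737, 0.001]
ft_force: [1.4, -0.9, -0.1]
opening: 0.0368
gripper_force: 0.0
```

```bash
python3 m.py; python3 -c "
from h import *
go([.6184,-.2493,.12],5)"
```

```text
top cast_work [([0.48, -0.211, 0.023], 0.66)]
  score 0.81 c [ 0.481 -0.211] corners [[0.506, -0.183], [0.507, -0.24], [0.456, -0.239], [0.455, -0.183]]
top cast_bench2 []
side cast_work []
  score 0.61 c [ 0.483 -0.234] corners [[0.511, -0.243], [0.47, -0.264], [0.456, -0.226], [0.497, -0.205]]
side cast_bench2 [([0.483, -0.304, 0.022], 0.67)]
  score 0.48 c [ 0.485 -0.316] corners [[0.515, -0.298], [0.508, -0.38], [0.455, -0.332], [0.463, -0.254]]
t 42.38 pos [ 0.5633 -0.2559  0.1409] yaw 4.92 tilt [-0. -0. -1.] q7 0.83 open 0.0365 F [ 0.1 -0.7  0.5] gf 0.0 -> shift [0.0018 0.0555 0.0208] twist -0.08
```

```bash
python3 -c "
from h import *
a=grab_frame('top')[210:340,360:475];b=grab_frame('side')[175:260,280:440]
a=cv2.resize(a,None,fx=3.4,fy=3.4);b=cv2.resize(b,(391,208));o=np.zeros((a.shape[0],a.shape[1]+400,3),np.uint8);o[:,:a.shape[1]]=a;o[:208,a.shape[1]:a.shape[1]+391]=b
cv2.imwrite('pics/c1.png',o[:,:,::-1])"
```

```text
(no output)
```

View pics/c1.png

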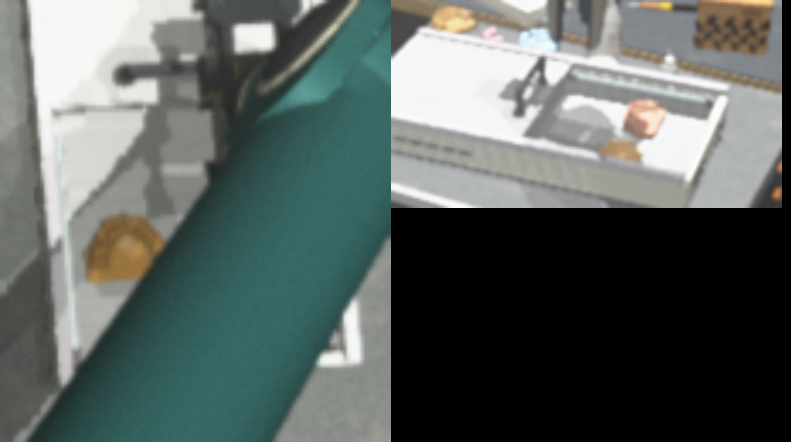

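The composite shows the ochre cast flat in the compartment at (125,250) and the pink one at (645,118) in the side view. I check the pink one's silhouette numerically for tilt.

```bash
python3 -c "
from h import *
grab_frame('side')
d=cut_out('side','cast_bench2')
for e in d[:2]:
  m=cv2.findNonZero(e['mask'].astype(np.uint8))[:,0];print(e['score'],m.min(0),m.max(0),len(m))
t=np.radians(5);R2=np.array([[np.cos(t),-np.sin(t)],[np.sin(t),np.cos(t)]])
def bb(o):
  pts=[(-.0255,y,z) for y in(-.0325,.0325) for z in(0,.011)]+[(-.0155,y,.028) for y in(-.03,.03)]+[(.0255*np.cos(a),.0325*np.sin(a),z) for a in np.linspace(-1.2,1.2,9) for z in(0,.028)]
  P=np.array([px('side',[*(R2@np.array(p[:2])+o[:2]),p[2]+.008]) for p in pts]);h=cv2.convexHull(P.astype(np.float32));print('upright',P.min(0).round(1),P.max(0).round(1),cv2.contourArea(h))
bb(np.array([.4895,-.317]))"
```

```text
0.64 [375 216] [390 230] 182
upright [372.5 213.6] [391.3 232.7] 274.9838216446806
```

Silhouette consistent with standing upright. Now the cover handle.

move_arm --steps '[[[0,0.015,0],0,0.4],[[0,0.035,0],0,0.4],[[0,0.052,0],0,0.4],[[0,0.055,0.01],0,0.4],[[0,0.055,0.03],0,0.4],[[0,0.055,0.05],0,0.4],[[0,0.055,0.065],0,0.4],[[0,0.055,0.072],0,0.4],[[0,0.055,0.072],0,0.4],[[0,0.055,0.072],0,0.2]]' --newtons 20

```text
t: 43.42
tool_pos: [0.6187, -0.2503, 0.0686]
ee_rot: [-0.0, 0.675, 0.737, -0.0]
ft_force: [-1.1, -0.2, 0.3]
opening: 0.032
gripper_force: 0.0
```

```bash
python3 -c "
from h import *
go([.6184,-.2493,.0685],5)"
```

```text
t 43.42 pos [ 0.6187 -0.2503  0.0686] yaw 5.02 tilt [-0. -0. -1.] q7 0.83 open 0.032 F [-1.1 -0.2  0.3] gf 0.0 -> shift [ 0.0011 -0.0002  0.0001] twist 0.02
```

move_arm --steps '[[[0,0,0],0,0],[[0,0,0],0,0],[[0,0,0],0,0],[[0,0,0],0,0],[[0,-0.006,0],0,0],[[0,-0.018,0],0,0],[[0,-0.032,0],0,0],[[0,-0.048,0],0,0],[[0,-0.064,0],0,0],[[0,-0.08,0],0,0]]'

```text
t: 44.25
tool_pos: [0.5403, -0.2572, 0.0695]
ee_rot: [0.002, 0.675, 0.738, 0.001]
ft_force: [3.0, -0.1, 0.7]
opening: 0.0093
gripper_force: 20.0
```

move_arm --steps '[[[0,-0.018,0],0,0],[[0,-0.036,0],0,0],[[0,-0.054,0],0,0],[[0,-0.072,0],0,0],[[0,-0.09,0],0,0],[[0,-0.105,0],0,0],[[0,-0.118,0],0,0],[[0,-0.127,0],0,0],[[0,-0.132,0],0,0],[[0,-0.132,0],0,0]]'

```text
t: 45.08
tool_pos: [0.4093, -0.2686, 0.0694]
ee_rot: [0.002, 0.675, 0.737, 0.001]
ft_force: [2.9, 1.7, 4.8]
opening: 0.0092
gripper_force: 20.0
```

```bash
python3 -c "
from h import *
go([.6184-.210*.9962,-.2503-.210*.0872,.0685],5)"
```

```text
t 45.08 pos [ 0.4093 -0.2686  0.0694] yaw 5.04 tilt [ 0.004 -0.001 -1.   ] q7 1.05 open 0.0092 F [2.9 1.7 4.8] gf 20.0 -> shift [ 0.     -0.0001  0.0009] twist 0.04
```

move_arm --steps '[[[0,-0.004,0],0,0],[[0,-0.004,0],0,0],[[0,-0.004,0],0,0],[[0,0,0],0,0],[[0,0,0],0,0.4],[[0,0,0],0,0.4],[[0,0,0],0,0.4],[[0,0,-0.02],0,0.35],[[0,0,-0.05],0,0.35],[[0,0,-0.085],0,0.35]]'

```text
t: 45.92
tool_pos: [0.4056, -0.2682, 0.153]
ee_rot: [-0.002, 0.676, 0.737, -0.001]
ft_force: [0.9, 0.2, -0.1]
opening: 0.0322
gripper_force: 0.0
```

move_arm --steps '[[[0,0,-0.035],0,0.35],[[0.005,0.008,-0.07],1,0.35],[[0.018,0.025,-0.1],2,0.35],[[0.036,0.05,-0.13],3,0.35],[[0.054,0.077,-0.155],4,0.35],[[0.074,0.105,-0.175],5,0.35],[[0.094,0.133,-0.19],5.6,0.35],[[0.114,0.161,-0.2],5.6,0.35],[[0.134,0.189,-0.205],5.6,0.35],[[0.154,0.217,-0.205],5.6,0.35]]'

```text
t: 46.75
tool_pos: [0.6115, -0.0953, 0.3596]
ee_rot: [0.0, 0.711, 0.704, 0.001]
ft_force: [0.8, -0.6, 1.0]
opening: 0.0322
gripper_force: 0.0
```

```bash
python3 -c "
from h import *
go([.7967,.0603,.347],-.6)
grab_frame('top')
d=recognise('top','uv_cover_handle');print(d[:2],'expect shut',px('top',[.409,-.269,.087]))
for e in cut_out('top','uv_cover_handle')[:2]:
  m=cv2.findNonZero(e['mask'].astype(np.uint8))[:,0];print(e['score'],m.mean(0),len(m))"
```

```text
t 46.75 pos [ 0.6115 -0.0953  0.3596] yaw -0.57 tilt [ 0.001  0.    -1.   ] q7 0.31 open 0.0322 F [ 0.8 -0.6  1. ] gf 0.0 -> shift [0.1574 0.1836 0.0129] twist 0.03
[{'at': [0.4799, -0.3064, 0.0484], 'score': 0.82}] expect shut [423.14210669 311.70041075]
0.67 [433.04724591 280.39824844] 4339
0.28 [251.64285714 152.65306122] 196
```

move_arm --steps '[[[0.018,0.02,0],0,0.35],[[0.038,0.044,0],0,0.35],[[0.058,0.068,0],0,0.35],[[0.078,0.092,0],0,0.35],[[0.098,0.116,0],0,0.35],[[0.118,0.138,0],0,0.35],[[0.136,0.16,0],0,0.35],[[0.15,0.176,0],0,0.35],[[0.157,0.183,0],0,0.35],[[0.157,0.183,0],0,0.35]]'

```text
t: 47.73
tool_pos: [0.7954, 0.0596, 0.3567]
ee_rot: [-0.0, 0.71, 0.704, -0.001]
ft_force: [0.2, -0.0, 1.0]
opening: 0.032
gripper_force: 0.0
```

```bash
python3 -c "
from h import *
go([.7967,.0603,.256],-.6)"
```

```text
t 47.73 pos [0.7954 0.0596 0.3567] yaw -0.51 tilt [-0.002 -0.001 -1.   ] q7 0.11 open 0.032 F [ 0.2 -0.   1. ] gf 0.0 -> shift [0.0008 0.0015 0.1007] twist 0.09
```

move_arm --steps '[[[0,0.001,0.015],0,0.35],[[0,0.001,0.035],0,0.35],[[0,0.001,0.055],0,0.35],[[0,0.001,0.075],0,0.35],[[0,0.001,0.09],0,0.35],[[0,0.001,0.098],0,0.35],[[0,0.001,0.1],0,0.35],[[0,0.001,0.1],0,0],[[0,0.001,0.1],0,0],[[0,0.001,0.1],0,0]]'

```text
t: 48.57
tool_pos: [0.7964, 0.0586, 0.2603]
ee_rot: [0.001, 0.711, 0.704, 0.001]
ft_force: [0.3, -0.6, 0.1]
opening: 0.0143
gripper_force: 0.0
```

move_arm --steps '[[[0,0,0],0,0],[[0,0,0],0,0],[[0,0,0],0,0],[[0,0,0],0,0],[[0,0,0],0,0],[[0,0,0],0,0],[[0,0,0],0,0],[[0,0,0],0,0],[[0,0,0],0,0],[[0,0,0],0,0]]'

```text
t: 49.4
tool_pos: [0.7967, 0.0587, 0.2597]
ee_rot: [0.001, 0.711, 0.704, 0.001]
ft_force: [0.8, -1.3, 6.0]
opening: 0.0096
gripper_force: 20.0
```

```bash
python3 -c "
from h import *
go([.7967,.0603,.256],-.6)
s,_=st();x,z=s['tool_pos'][0]-.682,s['tool_pos'][2]+.019-.06
a0=180-np.degrees(np.arctan2(z,x))-13.06;print('theta',a0,np.hypot(x,z))
f=lambda a:np.array([237*(1-np.cos(a))+55*np.sin(a),237*np.sin(a)+55*np.cos(a)-55])
for a,b in[(105,68),(68,31),(31,0)]:
  print([(f(np.radians(x))-f(np.radians(a))).round(0).astype(int).tolist() for x in np.linspace(a,b,11)[1:]])"
```

```text
t 49.4 pos [0.7967 0.0587 0.2597] yaw -0.56 tilt [ 0.002 -0.    -1.   ] q7 0.14 open 0.0096 F [ 0.8 -1.3  6. ] gf 20.0 -> shift [ 0.0016 -0.      0.0037] twist 0.04
theta 104.61689837492608 0.24690590324270292
[[-14, 7], [-29, 13], [-43, 18], [-59, 22], [-74, 25], [-90, 27], [-105, 28], [-121, 29], [-137, 28], [-152, 26]]
[[-15, -3], [-31, -7], [-46, -12], [-60, -18], [-74, -24], [-88, -32], [-101, -41], [-114, -50], [-126, -60], [-137, -71]]
[[-9, -10], [-17, -20], [-25, -30], [-32, -41], [-39, -53], [-45, -65], [-50, -77], [-55, -89], [-59, -101], [-62, -114]]
```

move_arm --steps '[[[0,-0.014,-0.007],0,0],[[0,-0.029,-0.013],0,0],[[0,-0.043,-0.018],0,0],[[0,-0.059,-0.022],0,0],[[0,-0.074,-0.025],0,0],[[0,-0.09,-0.027],0,0],[[0,-0.105,-0.028],0,0],[[0,-0.121,-0.029],0,0],[[0,-0.137,-0.028],0,0],[[0,-0.152,-0.026],0,0]]'

```text
t: 50.23
tool_pos: [0.644, 0.061, 0.2849]
ee_rot: [0.001, 0.71, 0.704, 0.001]
ft_force: [2.1, 0.6, 2.6]
opening: 0.0089
gripper_force: 20.0
```

```bash
python3 -c "
from h import *
go([.7967-.152,.0603,.2597+.026],-.6)"
```

```text
t 50.23 pos [0.644  0.061  0.2849] yaw -0.53 tilt [ 0.002  0.001 -1.   ] q7 0.11 open 0.0089 F [2.1 0.6 2.6] gf 20.0 -> shift [-0.0007  0.0007 -0.0008] twist 0.07
```

move_arm --steps '[[[0,-0.015,0.003],0,0],[[0,-0.031,0.007],0,0],[[0,-0.046,0.012],0,0],[[0,-0.06,0.018],0,0],[[0,-0.074,0.024],0,0],[[0,-0.088,0.032],0,0],[[0,-0.101,0.041],0,0],[[0,-0.114,0.05],0,0],[[0,-0.126,0.06],0,0],[[0,-0.137,0.071],0,0]]'

```text
t: 51.07
tool_pos: [0.5066, 0.063, 0.2132]
ee_rot: [-0.0, 0.71, 0.704, 0.001]
ft_force: [0.5, 2.2, -0.5]
opening: 0.0094
gripper_force: 20.0
```

move_arm --steps '[[[0,-0.009,0.01],0,0],[[0,-0.017,0.02],0,0],[[0,-0.025,0.03],0,0],[[0,-0.032,0.041],0,0],[[0,-0.039,0.053],0,0],[[0,-0.045,0.065],0,0],[[0,-0.05,0.077],0,0],[[0,-0.055,0.089],0,0],[[0,-0.059,0.101],0,0],[[0,-0.062,0.112],0,0]]'

```text
t: 51.9
tool_pos: [0.4452, 0.0636, 0.101]
ee_rot: [0.0, 0.71, 0.704, 0.001]
ft_force: [1.8, 3.6, 0.3]
opening: 0.0091
gripper_force: 20.0
```

```bash
python3 -c "
from h import *
go([.445,.0603,.101],-.6)"
```

```text
t 51.9 pos [0.4452 0.0636 0.101 ] yaw -0.52 tilt [ 0.001  0.001 -1.   ] q7 0.11 open 0.0091 F [1.8 3.6 0.3] gf 20.0 -> shift [-0.0033 -0.0002  0.    ] twist 0.08
```

move_arm --steps '[[[0,0,0.003],0,0],[[0,0,0.006],0,0],[[0,0,0.006],0,0],[[0,0,0.006],0,0],[[0,0,0],0,0.35],[[0,0,0],0,0.35],[[0,0,0],0,0.35],[[0,0,-0.02],0,0.35],[[0,0,-0.045],0,0.35],[[0,0,-0.06],0,0.35]]'

```text
t: 52.73
tool_pos: [0.445, 0.0621, 0.1626]
ee_rot: [0.0, 0.711, 0.703, -0.0]
ft_force: [-0.1, 1.1, -0.0]
opening: 0.0319
gripper_force: 0.0
```

move_arm --steps '[[[0.02,0.005,0],0,0.35],[[0.05,0.011,0],0,0.35],[[0.08,0.018,0],0,0.35],[[0.09,0.019,0],0,0.35],[[0.09,0.019,0],0,0.35],[[0.09,0.019,0],0,0.35],[[0.09,0.019,0],0,0.35],[[0.09,0.019,0],0,0.35],[[0.09,0.019,0],0,0.35],[[0.09,0.019,0],0,0.35]]'

```text
t: 53.57
tool_pos: [0.4648, 0.1514, 0.1617]
ee_rot: [-0.0, 0.711, 0.703, 0.0]
ft_force: [-0.7, -0.1, 0.4]
opening: 0.0323
gripper_force: 0.0
```

```bash
python3 -c "
from h import *
go([.4642,.1545,.0815],-1.1)
crop('side',grab_frame('side'),260,190,420,310,'s12')"
```

```text
t 53.57 pos [0.4648 0.1514 0.1617] yaw -0.64 tilt [-0.  0. -1.] q7 -0.14 open 0.0323 F [-0.7 -0.1  0.4] gf 0.0 -> shift [ 0.0031 -0.0006  0.0802] twist 0.46
scale 5.0
```

View pics/s12.png

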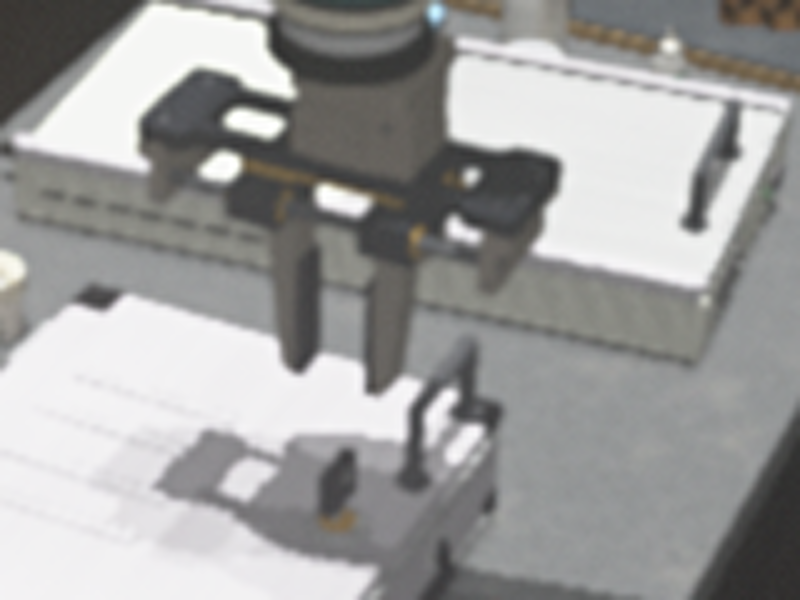

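Side crop: lid shut, cover shut over the compartment with its handle at (715,165) by the front edge, and the bow across at (338,485) under the fingers. Gripping the key and turning it back.

move_arm --steps '[[[0.003,0,0.012],0,0.35],[[0.003,0,0.03],0,0.35],[[0.003,0,0.05],0,0.35],[[0.003,0,0.066],0,0.35],[[0.003,0,0.077],0,0.35],[[0.003,0,0.08],0,0.35],[[0.003,0,0.08],0,0.35],[[0.003,0,0.08],0,0],[[0.003,0,0.08],0,0],[[0.003,0,0.08],0,0]]' --newtons 25

```text
t: 54.45
tool_pos: [0.4655, 0.1556, 0.0824]
ee_rot: [0.0, 0.711, 0.704, 0.001]
ft_force: [0.4, 0.5, 0.6]
opening: 0.0143
gripper_force: 0.0
```

move_arm --steps '[[[0,0,0],0,0],[[0,0,0],0,0],[[0,0,0],0,0],[[0,0,0],-6,0],[[0,0,0],-12,0],[[0,0,0],-18,0],[[0,0,0],-24,0],[[0,0,0],-30,0],[[0,0,0],-36,0],[[0,0,0],-36,0]]'

```text
t: 55.28
tool_pos: [0.463, 0.1552, 0.0822]
ee_rot: [-0.002, 0.456, 0.89, -0.001]
ft_force: [-5.9, -1.0, 9.7]
opening: 0.0096
gripper_force: 25.0
```

```bash
python3 -c "
from h import *
go([.4642,.1545,.0815],89.4);print(st()[0]['ft_torque'])"
```

```text
t 55.28 pos [0.463  0.1552 0.0822] yaw 35.71 tilt [-0.004  0.001 -1.   ] q7 0.5 open 0.0096 F [-5.9 -1.   9.7] gf 25.0 -> shift [-0.0012  0.0006  0.0007] twist -53.69
[-0.24570834  1.54289028  0.0683983 ]
```

move_arm --steps '[[[0,0,0],-6,0],[[0,0,0],-12,0],[[0,0,0],-18,0],[[0,0,0],-24,0],[[0,0,0],-30,0],[[0,0,0],-36,0],[[0,0,0],-42,0],[[0,0,0],-48,0],[[0,0,0],-54,0],[[0,0,0],-56,0]]'

```text
t: 56.12
tool_pos: [0.462, 0.1534, 0.0821]
ee_rot: [-0.003, -0.014, 1.0, -0.001]
ft_force: [-9.4, -5.4, 14.5]
opening: 0.0103
gripper_force: 25.3
```

```bash
python3 -c "
from h import *
go([.4642,.1545,.0815],89.4);print(st()[0]['ft_torque'])"
```

```text
t 56.12 pos [0.462  0.1534 0.0821] yaw 91.59 tilt [-0.006 -0.002 -1.   ] q7 1.32 open 0.0103 F [-9.4 -5.4 14.5] gf 25.3 -> shift [-0.0022  0.0011  0.0006] twist 2.19
[-1.08026242  2.12002737 -0.50358175]
```

move_arm --steps '[[[0,0,0],-54,0],[[0,0,0],0,0.35],[[0,0,0],0,0.35],[[0,0,0],0,0.35],[[0,0,0],0,0.35],[[0,0,-0.015],0,0.35],[[0,0,-0.04],0,0.35],[[0,0,-0.07],0,0.35],[[0,0,-0.1],0,0.35],[[0,0,-0.12],0,0.35]]'

```text
t: 56.95
tool_pos: [0.4659, 0.1557, 0.2043]
ee_rot: [0.002, -0.013, 1.0, 0.001]
ft_force: [0.5, -0.7, 0.5]
opening: 0.0323
gripper_force: 0.0
```

move_arm --steps '[[[0,0.02,-0.01],0,0.35],[[0,0.045,-0.02],0,0.35],[[0,0.075,-0.03],0,0.35],[[0,0.105,-0.03],0,0.35],[[0,0.135,-0.03],0,0.35],[[0,0.165,-0.03],0,0.35],[[0,0.195,-0.03],0,0.35],[[0,0.22,-0.03],0,0.35],[[0,0.24,-0.03],0,0.35],[[0,0.24,-0.03],0,0.35]]'

```text
t: 57.78
tool_pos: [0.457, 0.4003, 0.231]
ee_rot: [-0.0, -0.016, 1.0, 0.001]
ft_force: [-1.2, 0.1, 0.2]
opening: 0.0323
gripper_force: 0.0
```

```bash
python3 -c "
from h import *
im=grab_frame('top');grab_frame('top');
a=cv2.resize(im[270:310,235:320],None,fx=9,fy=9,interpolation=cv2.INTER_CUBIC);b=cv2.resize(im[260:330,365:470],(540,240*540//360))[:230]
o=np.zeros((600,800,3),np.uint8);o[:360,:765]=a;o[365:365+b.shape[0],:540]=b;cv2.imwrite('pics/f.png',o[:,:,::-1])
go([.46,.39,.23],89)
print(px('top',[.4642,.150,.112]),px('top',[.479,.150,.112]),px('top',[.449,.150,.112]))"
```

```text
t 57.88 pos [0.4584 0.3955 0.2311] yaw 91.6 tilt [-0.    -0.001 -1.   ] q7 0.87 open 0.0321 F [ 0.1 -0.7  0.8] gf 0.0 -> shift [-0.0014 -0.0056  0.0011] twist 2.6
[256.04743029 287.7389347 ] [256.20308734 281.69043273] [255.88717629 293.96606404]
```

View pics/f.png

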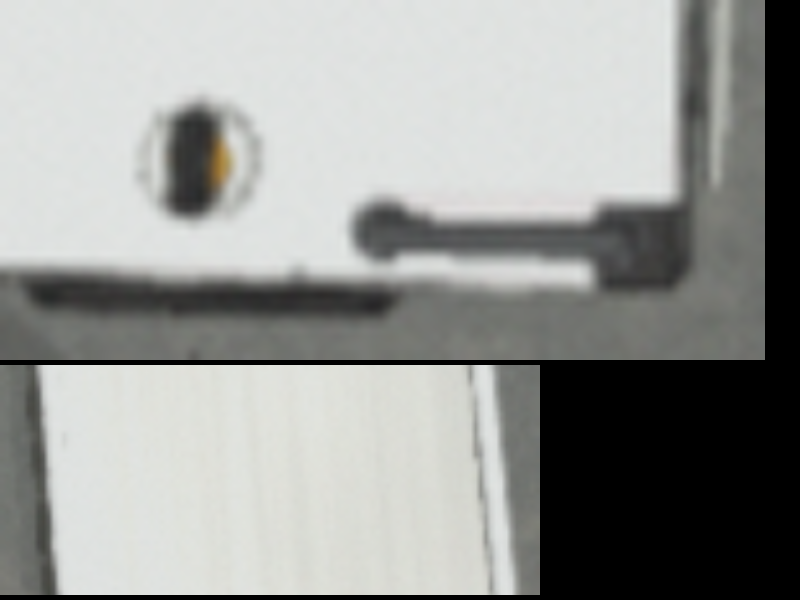

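The bow again points front to back, with its gold side as at the start, and the cover and lid look shut. It may lean a few degrees, so I compare it with the first picture.

```bash
python3 -c "
from h import *
def f(im):
  g=cv2.cvtColor(im,cv2.COLOR_BGR2GRAY)[280:296,250:264].astype(float);wt=np.clip(150-g,0,None);wt[g>110]=0
  y,x=np.mgrid[280:296,250:264];m=[(x*wt).sum()/wt.sum(),(y*wt).sum()/wt.sum()]
  cx,cy=x-m[0],y-m[1];a=.5*np.arctan2(2*(wt*cx*cy).sum(),(wt*(cx**2-cy**2)).sum());return np.round(m,2),np.degrees(a)
print(f(cv2.imread('pics/top0.png')))
fr=[grab_frame('top') for _ in range(3)]
for im in fr: print(f(im[:,:,::-1]))
# cover front edge / handle near the front wall
b=cv2.cvtColor(fr[0],cv2.COLOR_RGB2GRAY);h=b[290:325,395:450]<90;y,x=np.nonzero(h);p=w('top',395+x.mean(),290+y.mean(),.087);print(len(x),p,'unit x from front',(p[:2]-[.386,-.2765])@[.996,.087])
d0=cv2.cvtColor(cv2.imread('pics/top0.png'),cv2.COLOR_BGR2GRAY)[255:300,395:450]<90;y,x=np.nonzero(d0);p=w('top',395+x.mean(),255+y.mean(),.087);print(len(x),p,(p[:2]-[.386,-.2765])@[.996,.087])
"
```

```text
(array([255.98, 287.61]), np.float64(-87.74077455074577))
(array([255.98, 287.66]), np.float64(-87.29541989802111))
(array([255.99, 287.67]), np.float64(-87.30929091521774))
(array([255.99, 287.66]), np.float64(-87.32776207889006))
117 [ 0.41122503 -0.26601059  0.087     ] unit x from front 0.026036709813722175
114 [ 0.49276066 -0.25699457  0.087     ] 0.10803058879219632
```

Key within 0.5° of its starting pose, lid shut, cover handle at its shut position. Handing in.

```bash
python3 -c "
from rig import *
print(sign_off())"
```

```text
the job is handed in; nothing more can be done
None
```

I've handed the job in, with no verdict shown: both casts (ochre and pink) stand in the UV unit with its cover shut, and the empty case is closed and locked, though the ochre cast was knocked aside in the case and I had to grip it twice.

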